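# Pack the sealed specimen jars into the carrier tray

## Task

Pack the four sealed specimen jars (coloured cap with a round white seal on top) into the carrier tray, each standing flat and upright in the well of its own cap colour, and never tip them on the way. Leave the two coloured-cap jars without a seal where they stand, undisturbed.

Things in the scene. Friction and masses are not known exactly. Their poses are not given: they have to be found in the camera images.
- jar_red_mid (a point): sealed specimen jar: upright plastic cylinder, 50 mm diameter, 70 mm tall, pale body, red cap (top 25 mm) with a 30 mm white round paper seal on top of the cap. Loose, 60 to 130 g, stands on the table. The point is its centre, half-way up (35 mm above its underside, 35 mm below the cap's top); z along its axis.
- jar_blue_mid (a point): sealed specimen jar: upright plastic cylinder, 50 mm diameter, 70 mm tall, pale body, blue cap (top 25 mm) with a 30 mm white round paper seal on top of the cap. Loose, 60 to 130 g, stands on the table. The point is its centre, half-way up (35 mm above its underside, 35 mm below the cap's top); z along its axis.
- jar_green_mid (a point): sealed specimen jar: upright plastic cylinder, 50 mm diameter, 70 mm tall, pale body, green cap (top 25 mm) with a 30 mm white round paper seal on top of the cap. Loose, 60 to 130 g, stands on the table. The point is its centre, half-way up (35 mm above its underside, 35 mm below the cap's top); z along its axis.
- jar_yellow_mid (a point): sealed specimen jar: upright plastic cylinder, 50 mm diameter, 70 mm tall, pale body, yellow cap (top 25 mm) with a 30 mm white round paper seal on top of the cap. Loose, 60 to 130 g, stands on the table. The point is its centre, half-way up (35 mm above its underside, 35 mm below the cap's top); z along its axis.
- open_red_mid (a point): unsealed look-alike: the same jar (50 mm diameter, 70 mm tall) with a plain red cap WITHOUT a white seal; loose, stands among the sealed jars and stays there. The point is its centre, half-way up; z along its axis.
- open_blue_mid (a point): unsealed look-alike: the same jar (50 mm diameter, 70 mm tall) with a plain blue cap WITHOUT a white seal; loose, stands among the sealed jars and stays there. The point is its centre, half-way up; z along its axis.
- well_red: red round well fixed in the carrier tray: a shallow dish of 84 mm outer and 72 mm inner diameter, lip 10 mm high, floor 4 mm thick. Origin: centre of its underside, so a jar stands 4 mm above the origin; z up. The four wells stand in a 2 x 2 square, 105 mm apart, colours in any order, on the floor of a fixed white open tray 240 x 240 mm whose 6 mm walls rise 24 mm above the wells' undersides, 67 mm out from the nearest well centres.
- well_blue: blue round well fixed in the carrier tray: a shallow dish of 84 mm outer and 72 mm inner diameter, lip 10 mm high, floor 4 mm thick. Origin: centre of its underside, so a jar stands 4 mm above the origin; z up. The four wells stand in a 2 x 2 square, 105 mm apart, colours in any order, on the floor of a fixed white open tray 240 x 240 mm whose 6 mm walls rise 24 mm above the wells' undersides, 67 mm out from the nearest well centres.
- well_green: green round well fixed in the carrier tray: a shallow dish of 84 mm outer and 72 mm inner diameter, lip 10 mm high, floor 4 mm thick. Origin: centre of its underside, so a jar stands 4 mm above the origin; z up. The four wells stand in a 2 x 2 square, 105 mm apart, colours in any order, on the floor of a fixed white open tray 240 x 240 mm whose 6 mm walls rise 24 mm above the wells' undersides, 67 mm out from the nearest well centres.
- well_yellow: yellow round well fixed in the carrier tray: a shallow dish of 84 mm outer and 72 mm inner diameter, lip 10 mm high, floor 4 mm thick. Origin: centre of its underside, so a jar stands 4 mm above the origin; z up. The four wells stand in a 2 x 2 square, 105 mm apart, colours in any order, on the floor of a fixed white open tray 240 x 240 mm whose 6 mm walls rise 24 mm above the wells' undersides, 67 mm out from the nearest well centres.
There are look-alikes about, which are no part of the job. Leave any pink look-alike of the part that bears jar_yellow_mid alone. What is shaped like the part that bears jar_blue_mid but black is not meant.

How it is judged:
By the outcome, as a careful person would: the job done as asked, in the order asked, and still so for the second after the job is handed in, with the robot touching nothing.
It also fails if it takes over 106 s, if anything falls off the work surface, if the arm or the gripper's body presses on something with over 40 N, if the wrist force passes 120 N, or if a joint passes its speed limit or range.

## Robot

A 6-joint arm with a two-finger parallel gripper is mounted at the origin on the work surface. World frame = base frame: x ahead of the robot, y to its left, z up, the work surface at z = 0. Lengths are in m, angles in rad, forces in N, time in s.
With the tool pointing down it reaches from about 0.425 to 0.95 m from the base axis. Payload 3.5 kg.
Tool frame: the origin (TCP) lies at the very end of the fingers, on their centre line; the grasp point (between the pads) lies 19 mm behind it; y points along the fingers, z is the direction in which the jaws open and shut, and the axes are right-handed (so a half turn about y gives the same grasp; the last joint's range is limited). The gripper opens to 85 mm and grips with 20 to 120 N. Pads are 22 mm wide; open, the fingers measure 114 mm over their backs; the gripper's body (76 mm by 85 mm) begins 54 mm behind the grasp point. The pads swing forward as they close: fully open they stand 13 mm farther back than shut.
Start: joints at [-0.15, 0.286, 1.577, -0, 1.279, -0.15], TCP at [0.675, 0, 0.21] pointing down, gripper open.
Joint ranges: [-2.77, 2.77], [-0.9, 2.22], [0.21, 2.48], [-1.53, 4.67], [0.24, 2.81], [-2.84, 2.84]. Speed limits (rad/s): [2.79, 2.79, 3.14, 3.14, 3.14, 3.14].

## Interface

Orientations are given as a unit quaternion [x, y, z, w].
In Python, from plant import ctrl gives the robot as it stands. The module is installed in compiled form; this text tells all that it offers.
- The arm moves only by the tool jog_arm, never from a script. Its argument "deltas" is a list of rows, each a list of 3 entries, a list of its own where there are three numbers: the turn, a rotation vector about the tool's x, y, z in rad, then the shift along the tool's x, y, z in m, then the opening, from 0 (shut) to 1 (fully open). In form: [[[wx, wy, wz], [dx, dy, dz], gripper], ...]. A call has 1 to 10 rows; each row is the pose to reach, as a shift and turn from the pose measured when the call began, along the tool's axes at that moment; what a row does not reach only later rows make up. A row lasts 1/12 s, in which the tool goes at most 41.7 mm and 7.16 degrees, less where a joint would pass 70% of its speed; a pose out of reach is approached as far as the arm can. A call with a gripper value outside its range is refused whole. The fingers move at their own pace and stop on an object; "force" is the grip in N (left out, the last holds). Time passes only in rows, so rows that repeat a pose let the fingers close. It gives the time, the measured TCP pose, the force and the opening at its end, in the units of the state.
- ctrl.get_state(): the state, without advancing time (a new reading comes with each control period).
- ctrl.read_camera(name): name is "scene" or "side" or "wrist"; returns a dict with "pixels" (400x640x3 uint8, blue, green, red), "range_z" (400x640 float32, m along the optical axis (not along the pixel's ray), 0 where there is no reading), "fx", "fy", "cx", "cy" (pixels), "T" (4x4, takes a point from camera to world coordinates); the wrist camera has in their place "mount" (4x4, takes a point from camera to tool coordinates, whose origin is the TCP and whose axes are the tool frame's). Camera axes: x right, y up, looking along -z (the intrinsics and any distortion apply to the point x, -y, -z); pixel columns grow to the right and rows downward; lengths in m; the calibration is good to about 2 mm. The wrist camera is an equidistant fisheye: a pixel r from the principal point sees the ray r / f radians off the axis. A picture is of the moment at which its call begins: read the wrist's pose just before it.
- ctrl.sign_off(): hands the job in, once; it reports no verdict.
The state is a dict: "time": time; "qpos": joint angles; "dq": joint speeds; "joint_efforts": joint torques, N m; "eef_pos": TCP position; "tcp_rot": TCP orientation; "contact_force": force on the tool from outside, world axes, zero at the start; "wrist_torque": the same for the moment, N m; "opening": opening from 0.0 (shut) to 1.0 (fully open).
Only numpy, scipy, OpenCV 4.12 (cv2) and the standard library are available. Lean on these libraries where they do the work, as an engineer would, in place of code of your own. Each camera call takes 0.05 s, during which the arm holds its last target.

## Working session

There is one attempt and no reset: what is moved stays moved. The work goes in short steps, Python scripts to look and compute and a tool call to move; the robot and the scene stay as the last step left them, time stands still between calls to the robot, and variables do not carry over. Pictures are saved under pics/ and viewed, and the job is handed in when it is done.

Besides the shell and the picture viewer there is one more tool, called after "Emit:" as a command line: name --argument value ..., lists and objects as JSON in quotes. jog_arm: Moves the arm, as the interface text tells. Its arguments: {"type":"object","properties":{"deltas":{"type":"array","items":{"type":"array"}},"force":{"type":"number"}},"required":["deltas"]}

```bash
mkdir -p pics
cat > h.py <<'E'
import numpy as np, cv2
from plant import ctrl
def snap(n,fn=None):
    c=ctrl.read_camera(n)
    if fn: cv2.imwrite('pics/'+fn,c['pixels'])
    return c
E
python3 - <<'E'
from h import *
print(ctrl.get_state())
for n in ['scene','side','wrist']:
    c=snap(n,n+'0.png'); print(n,{k:v for k,v in c.items() if k not in('pixels','range_z')})
E
```

```text
{'time': 0.0, 'qpos': array([-1.50041489e-01,  2.87188787e-01,  1.57819913e+00,  3.08146595e-05,
        1.27859975e+00, -1.49990004e-01]), 'dq': array([ 9.32001857e-05,  5.57920908e-04, -1.08172506e-03,  1.82375566e-03,
        1.61939567e-03, -1.61234504e-03]), 'joint_efforts': array([-1.79628755e-04, -4.05981302e+01, -2.92628127e+01, -1.54224781e-04,
        5.81841552e-03,  3.74769741e-06]), 'eef_pos': array([6.74283667e-01, 1.17963042e-04, 2.08419849e-01]), 'tcp_rot': array([-0.50047869,  0.50070244, -0.49932704,  0.49949039]), 'contact_force': array([ 0.69865798, -0.81929872, -0.14617443]), 'wrist_torque': array([ 0.00262189,  0.03440348, -0.0188356 ]), 'opening': 1.0016411159756216}
scene {'fx': 383.7857289972646, 'fy': 383.7857289972646, 'cx': 316.90219726236336, 'cy': 198.44391093841278, 'T': array([[ 0.78731422, -0.36107679,  0.49975981,  0.91675464],
       [ 0.61645297,  0.44648367, -0.64856616, -0.62178424],
       [ 0.0110476 ,  0.81870378,  0.57410981,  0.58483835],
       [ 0.        ,  0.        ,  0.        ,  1.        ]])}
side {'fx': 474.36946308489263, 'fy': 474.36946308489263, 'cx': 325.26405943405354, 'cy': 201.19264864258722, 'T': array([[-0.98985799,  0.11403936, -0.08471233,  0.35926348],
       [-0.14068489, -0.70413691,  0.69598777,  0.76197262],
       [ 0.01972092,  0.7008468 ,  0.71303916,  0.870891  ],
       [ 0.        ,  0.        ,  0.        ,  1.        ]])}
wrist {'fx': 309.70691628693146, 'fy': 309.70691628693146, 'cx': 322.09224063939143, 'cy': 199.53987711066924, 'mount': array([[ 3.43724570e-04, -9.49902868e-01, -3.12545074e-01,
        -7.95196879e-02],
       [-7.88028800e-04,  3.12544738e-01, -9.49902714e-01,
        -1.63639372e-01],
       [ 9.99999630e-01,  5.72799422e-04, -6.41121512e-04,
        -1.24886723e-03],
       [ 0.00000000e+00,  0.00000000e+00,  0.00000000e+00,
         1.00000000e+00]])}
```

View pics/scene0.png

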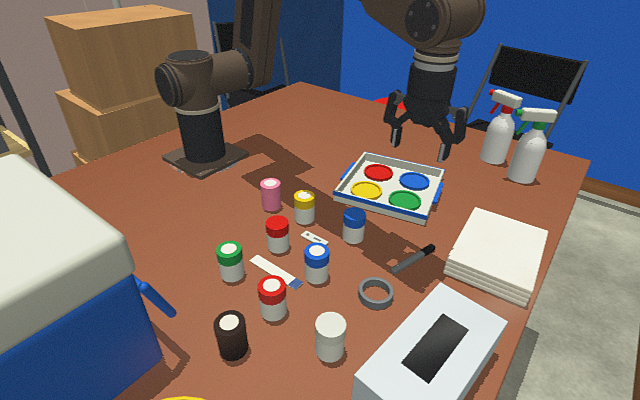

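View pics/side0.png

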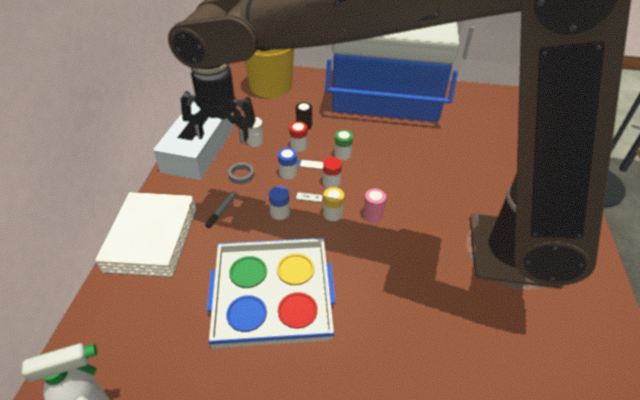

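View pics/wrist0.png

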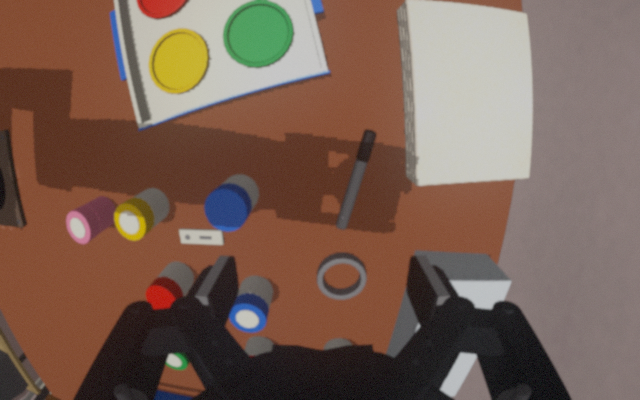

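```bash
cat >> h.py <<'E'
def world(c,T=None):
    h,w=c['range_z'].shape; v,u=np.mgrid[0:h,0:w]; z=c['range_z']
    P=np.stack([(u-c['cx'])/c['fx']*z,-(v-c['cy'])/c['fy']*z,-z],-1)
    W=P@c['T'][:3,:3].T+c['T'][:3,3]; W[z==0]=np.nan; return W
def ray(c,u,v,h):
    d=c['T'][:3,:3]@np.array([(u-c['cx'])/c['fx'],-(v-c['cy'])/c['fy'],-1]); o=c['T'][:3,3]
    return o+d*(h-o[2])/d[2]
def caps(c):
    W=world(c); m=((W[...,2]>0.060)&(W[...,2]<0.078)&(W[...,0]>.25)&(W[...,0]<1.05)&(abs(W[...,1])<.55))
    out=[]
    n,l,st,ce=cv2.connectedComponentsWithStats(m.astype(np.uint8),connectivity=4)
    for i in range(1,n):
        if not 60<st[i,4]<1500: continue
        u,v=ce[i]; s=l==i; top=W[s]; 
        # image-plane: cast all pixels to plane 0.07
        vv,uu=np.nonzero(s&(W[...,2]>0.066))
        if len(vv)<40: continue
        X=np.array([ray(c,a,b,.07)[:2] for a,b in zip(uu,vv)],np.float32)
        (x,y),r=cv2.minEnclosingCircle(X)
        out.append((round(x,4),round(y,4),round(r,4),X.mean(0).round(4),int(u),int(v),c['pixels'][int(v),int(u)],round(float(np.nanmedian(top[:,2])),4)))
    return out
def hsvmask(c,col):
    H=cv2.cvtColor(c['pixels'],cv2.COLOR_BGR2HSV); h,s,v=H[...,0].astype(int),H[...,1],H[...,2]
    r={'red':(h<6)|(h>174),'yellow':(h>20)&(h<33),'green':(h>45)&(h<85),'blue':(h>100)&(h<125)}[col]
    return (r&(s>150)&(v>60)).astype(np.uint8)
def blobs(c,col,a=60):
    n,l,st,ce=cv2.connectedComponentsWithStats(hsvmask(c,col)); return [(ce[i],st[i]) for i in range(1,n) if st[i,4]>a]
E
python3 - <<'E'
from h import *
for n in ['scene','side']:
    c=snap(n); print(n)
    for o in caps(c): print(*o)
    W=world(c)
    for col in ['red','yellow','green','blue']:
        for ce,st in blobs(c,col):
            p=W[int(ce[1]),int(ce[0])]
            print(col,ce.round(1),st,p.round(4),ray(c,*ce,.006).round(4))
    if n=='scene':
        cv2.imwrite('pics/crop1.png',cv2.resize(c['pixels'][165:345,190:390],None,fx=3.2,fy=3.2,interpolation=cv2.INTER_CUBIC))
    else:
        cv2.imwrite('pics/crop2.png',cv2.resize(c['pixels'][90:230,230:400],None,fx=4,fy=4,interpolation=cv2.INTER_CUBIC))
E
```

```text
scene
0.6978 0.5456 0.0372 [0.7016 0.5338] 495 142 [148 155 155] 0.0689
0.7996 0.4893 0.0382 [0.8015 0.4734] 525 159 [148 154 157] 0.0694
0.3383 -0.0649 0.0283 [ 0.3385 -0.0639] 269 184 [228 241 242] 0.0708
0.4382 -0.0511 0.0268 [ 0.4378 -0.0522] 303 197 [234 241 242] 0.0707
0.5683 -0.0358 0.0276 [ 0.569  -0.0359] 353 215 [139  76  36] 0.0704
0.4565 -0.1664 0.0276 [ 0.4566 -0.1662] 276 223 [ 29  37 223] 0.0706
0.4398 -0.2874 0.027 [ 0.4405 -0.287 ] 228 250 [225 239 241] 0.0709
0.5787 -0.1832 0.0269 [ 0.5787 -0.1834] 316 252 [228 240 242] 0.0708
0.5707 -0.3021 0.0265 [ 0.5709 -0.3026] 270 287 [228 240 241] 0.0708
0.5734 -0.3998 0.027 [ 0.5725 -0.4013] 228 324 [221 235 238] 0.0709
0.7006 -0.3028 0.0262 [ 0.7006 -0.303 ] 329 326 [221 233 231] 0.0706
0.4963 -0.5163 0.0343 [ 0.4977 -0.5189] 134 350 [112  67  49] 0.069
0.8005 -0.3542 0.023 [ 0.8009 -0.3556] 365 389 [132 136 129] 0.0701
red [382.3 100.4] [374  97  15   8  69] [-0.0904  1.2828 -0.2103] [0.1873 0.7611 0.006 ]
red [506.4 109.5] [501 105  12   9  71] [0.7012 0.5401 0.1692] [0.6193 0.9925 0.006 ]
red [378.1 172. ] [364 164  29  
[... 3299 characters left out ...]
[278 254  35  30 824] [0.499  0.1388 0.009 ] [0.499  0.1389 0.006 ]
green [ 89.6 350.3] [ 85 345  10  12  86] [0.7441 0.4744 0.2015] [0.855  0.3907 0.006 ]
green [ 54.7 378.7] [ 45 374  20  10 103] [0.7902 0.5118 0.1726] [0.8911 0.4531 0.006 ]
blue [387.5  85.5] [ 326   55  131   65 5786] [ 0.3366 -0.48    0.1162] [ 0.3316 -0.6588  0.006 ]
blue [278.1 193.6] [270 187  18  15 166] [ 0.5711 -0.0314  0.0675] [ 0.5866 -0.0901  0.006 ]
blue [330.5 283.7] [328 265   6  38  90] [0.4152 0.1782 0.0259] [0.4151 0.1661 0.006 ]
blue [210.6 290.9] [208 271   6  40  99] [0.6606 0.2365 0.0291] [0.6668 0.224  0.006 ]
blue [246.  313.2] [ 227  296   39   35 1022] [0.5773 0.2671 0.0097] [0.5781 0.2654 0.006 ]
```

View pics/crop1.png

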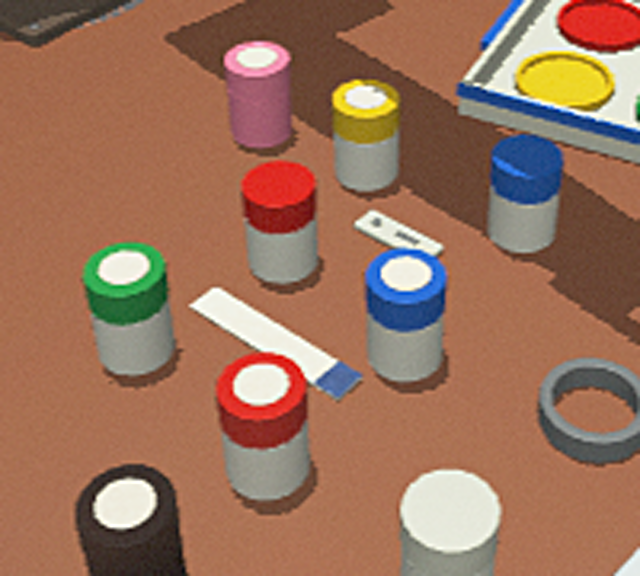

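View pics/crop2.png

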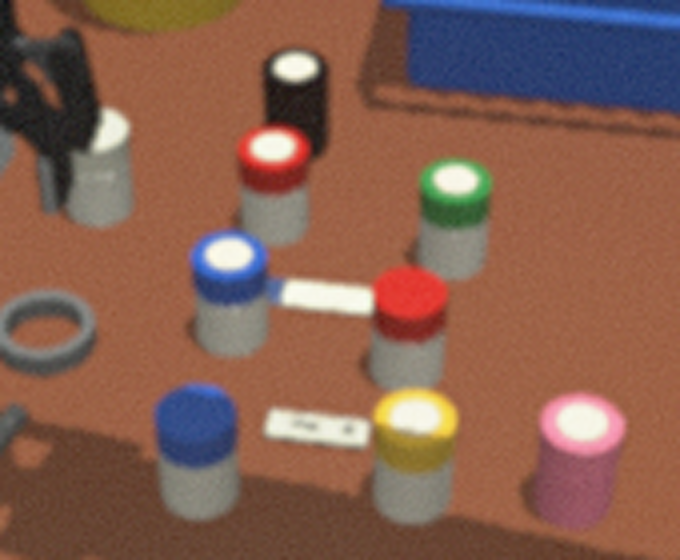

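Sealed jars in the scene view: red (272,290), blue (316,255), green (230,253) and yellow (304,200). The look-alikes to leave are open red (277,225), open blue (354,218), pink (270,188), black (230,325) and white (330,325). The two fixed views differ by about 8 mm in y, so I'll use the wrist camera to settle it.

```bash
cat >> h.py <<'E'
from scipy.spatial.transform import Rotation as Ro
def wristcam():
    s=ctrl.get_state(); c=ctrl.read_camera('wrist')
    M=np.eye(4); M[:3,:3]=Ro.from_quat(s['tcp_rot']).as_matrix(); M[:3,3]=s['eef_pos']
    c['T']=M@c['mount']; return c
def wray(c,u,v,h):
    a=np.array([u-c['cx'],-(v-c['cy'])])/c['fx']; r=np.linalg.norm(a)
    d=c['T'][:3,:3]@np.r_[a/r*np.sin(r),-np.cos(r)]; o=c['T'][:3,3]
    return o+d*(h-o[2])/d[2]
E
python3 - <<'E'
from h import *
s=ctrl.get_state(); print(Ro.from_quat(s['tcp_rot']).as_matrix().round(4))
c=wristcam()
for col in ['red','yellow','green','blue']:
    for ce,st in blobs(c,col,150): print(col,ce.round(1),st,wray(c,*ce,.0095).round(4),wray(c,*ce,.07).round(4))
# white seals
H=cv2.cvtColor(c['pixels'],cv2.COLOR_BGR2HSV); m=((H[...,1]<40)&(H[...,2]>190)).astype(np.uint8)
n,l,st,ce=cv2.connectedComponentsWithStats(m)
for i in range(1,n):
    if 100<st[i,4]<2500: print('white',ce[i].round(1),st[i],wray(c,*ce[i],.07).round(4))
E
```

```text
[[-0.0e+00 -1.1e-03  1.0e+00]
 [-1.0e+00  2.0e-04 -0.0e+00]
 [-2.0e-04 -1.0e+00 -1.1e-03]]
red [159.5   7. ] [138   0  48  18 638] [0.4671 0.2174 0.0095] [0.5015 0.1945 0.07  ]
red [162.1 293.7] [145 277  37  34 868] [ 0.4192 -0.1972  0.0095] [ 0.4616 -0.1511  0.07  ]
yellow [178.1  60.7] [ 149   29   59   64 2894] [0.4964 0.14   0.0095] [0.5259 0.1299 0.07  ]
yellow [135.2 217.1] [114 198  39  43 830] [ 0.4036 -0.0665  0.0095] [ 0.4486 -0.0422  0.07  ]
blue [117.   45.3] [111  12  14  67 208] [0.3993 0.1774 0.0095] [0.445  0.1611 0.07  ]
blue [225.7 208.3] [ 206  186   42   44 1343] [ 0.5492 -0.0517  0.0095] [ 0.5699 -0.0299  0.07  ]
blue [247.1 313.2] [229 297  37  34 412] [ 0.5596 -0.2214  0.0095] [ 0.5786 -0.1713  0.07  ]
blue [168.4 396.6] [154 391  36   9 176] [ 0.3366 -0.4943  0.0095] [ 0.3927 -0.3988  0.07  ]
white [128.7 223.1] [120 214  18  19 252] [ 0.4363 -0.0503  0.07  ]
white [ 76.8 227.5] [ 70 218  15  20 207] [ 0.3362 -0.0604  0.07  ]
white [482.2 291.3] [454 282  55  25 913] [ 0.8842 -0.1472  0.07  ]
white [246.6 318.4] [237 311  20  15 219] [ 0.5768 -0.1801  0.07  ]
white [458.  372.9] [443 355  31  39 485] [ 0.8913 -0.3128  0.07  ]
```

Emit:
jog_arm --deltas '[[[0,0,0],[0.008,0.01,-0.04],0.85],[[0,0,0],[0.016,0.02,-0.08],0.85],[[0,0,0],[0.024,0.03,-0.12],0.85],[[0,0,0],[0.032,0.04,-0.16],0.85],[[0,0,0],[0.041,0.05,-0.2],0.85],[[0,0,0],[0.049,0.058,-0.237],0.85],[[0,0,0],[0.049,0.058,-0.237],0.85],[[0,0,0],[0.049,0.058,-0.237],0.85]]' --force 45

```text
time: 0.97
eef_pos: [0.4349, -0.0485, 0.1499]
tcp_rot: [-0.5, 0.501, -0.499, 0.499]
contact_force: [0.4, -0.1, 0.5]
opening: 0.851
```

```bash
cat >> h.py <<'E'
def wlook(fn):
    c=wristcam(); cv2.imwrite('pics/'+fn,c['pixels'])
    s=ctrl.get_state(); print(s['time'],s['eef_pos'].round(4),s['opening'])
    for col in ['red','yellow','green','blue']:
        for ce,st in blobs(c,col,150): print(col,ce.round(1),st[:4],wray(c,*ce,.0095).round(4),wray(c,*ce,.07).round(4))
    H=cv2.cvtColor(c['pixels'],cv2.COLOR_BGR2HSV); m=((H[...,1]<40)&(H[...,2]>190)).astype(np.uint8)
    n,l,st,ce=cv2.connectedComponentsWithStats(m)
    for i in range(1,n):
        if 100<st[i,4]<3500: print('white',ce[i].round(1),st[i],wray(c,*ce[i],.07).round(4))
E
python3 -c "
from h import *
wlook('w1.png')"
```

```text
1.0167 [ 0.4374 -0.0491  0.1517] 0.8467288169587663
red [342.8 302.6] [319 278  50  50] [ 0.4582 -0.2004  0.0095] [ 0.4535 -0.1544  0.07  ]
red [438.4 374.7] [430 363  16  27] [ 0.6158 -0.3592  0.0095] [ 0.5797 -0.2816  0.07  ]
yellow [386.8  14.4] [345   0  81  35] [0.4969 0.1211 0.0095] [0.4844 0.1031 0.07  ]
yellow [325.  194.3] [296 166  59  61] [ 0.4363 -0.0633  0.0095] [ 0.4359 -0.0446  0.07  ]
blue [471.5 180. ] [447 154  49  53] [ 0.5973 -0.0465  0.0095] [ 0.5649 -0.0311  0.07  ]
blue [460.  296.3] [444 287  30  18] [ 0.6118 -0.2009  0.0095] [ 0.5765 -0.1548  0.07  ]
white [408.1 221.8] [398 213  18  17 217] [ 0.5085 -0.0696  0.07  ]
white [210.2 222.8] [198 217  26  11 151] [ 0.3337 -0.0708  0.07  ]
white [600.1 311.9] [ 552  252   88  127 3361] [ 0.8521 -0.2276  0.07  ]
white [383.1 313.8] [363 306  39  16 470] [ 0.4948 -0.1705  0.07  ]
```

Emit:
jog_arm --deltas '[[[0,0,0],[0,0.03,0],0.85],[[0,0,0],[0,0.06,0],0.85],[[0,0,0],[0,0.09,0],0.85],[[0,0,0],[0,0.115,0],0.85],[[0,0,0],[0,0.12,0],0.85],[[0,0,0],[0,0.12,0],0.85]]'

```text
time: 1.52
eef_pos: [0.4378, -0.0489, 0.0308]
tcp_rot: [-0.5, 0.501, -0.499, 0.5]
contact_force: [-0.7, 0.9, 0.4]
opening: 0.849
```

Emit:
jog_arm --deltas '[[[0,0,0],[0,0,0],0.3],[[0,0,0],[0,0,0],0.3],[[0,0,0],[0,0,0],0.3],[[0,0,0],[0,0,0],0.3],[[0,0,0],[0,0,0],0.3],[[0,0,0],[0,0,0],0.3]]' --force 45

```text
time: 2.02
eef_pos: [0.4401, -0.0496, 0.0332]
tcp_rot: [0.499, -0.499, 0.501, -0.5]
contact_force: [-0.6, 0.1, 6.5]
opening: 0.564
```

```bash
python3 -c "
from h import *
wlook('w2.png')"
```

```text
2.0667 [ 0.4401 -0.0496  0.0332] 0.5629620220075287
yellow [320.9 256.8] [271 210 103 104] [ 0.4382 -0.0731  0.0095] [ 0.4383 -0.0398  0.07  ]
blue [538.7 225.3] [499 182  79  89] [ 0.6117 -0.0537  0.0095] [ 0.5557 -0.0266  0.07  ]
white [432.7 276.2] [411 265  39  24 622] [ 0.4947 -0.0527  0.07  ]
white [141.  297.9] [125 290  33  15 221] [ 0.3341 -0.0714  0.07  ]
white [628.  379.7] [606 355  34  45 508] [ 0.8481 -0.2665  0.07  ]
```

View pics/w2.png

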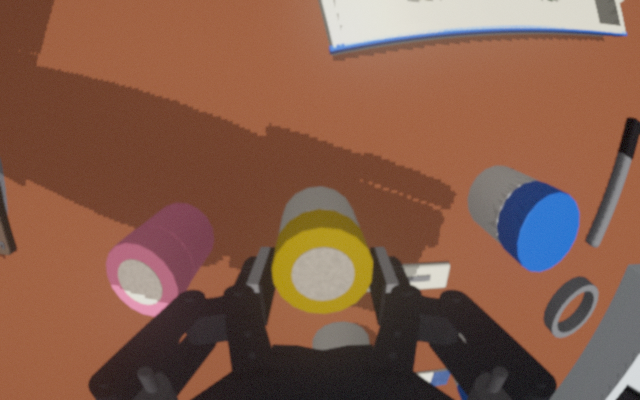

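The yellow-cap sealed jar is held centrally at (322,270), with the pink jar at (160,260) clear of it. Lifting.

Emit:
jog_arm --deltas '[[[0,0,0],[0,-0.01,0],0.3],[[0,0,0],[0,-0.03,0],0.3],[[0,0,0],[0,-0.055,0],0.3],[[0,0,0],[0,-0.08,0],0.3],[[0,0,0],[0,-0.1,0],0.3],[[0,0,0],[0,-0.11,0],0.3],[[0,0,0],[0,-0.11,0],0.3]]'

```text
time: 2.65
eef_pos: [0.4415, -0.0501, 0.1465]
tcp_rot: [0.498, -0.497, 0.503, -0.501]
contact_force: [0.9, -0.3, 0.3]
opening: 0.565
```

```bash
python3 -c "
from h import *
wlook('w3.png')
c=snap('side','s3.png')"
```

```text
2.7 [ 0.4403 -0.0497  0.1444] 0.5615582092774545
red [338.8 317.3] [312 302  49  27] [ 0.4624 -0.2241  0.0095] [ 0.4576 -0.1729  0.07  ]
red [427.  371.2] [413 361  28  27] [ 0.6022 -0.3476  0.0095] [ 0.5693 -0.2716  0.07  ]
yellow [379.3  13. ] [338   0  81  32] [0.497  0.119  0.0095] [0.4852 0.1011 0.07  ]
yellow [320.9 256.4] [271 210 103 103] [ 0.4404 -0.136   0.0095] [ 0.44   -0.1026  0.07  ]
blue [465.2 178.5] [441 152  49  54] [ 0.5968 -0.0466  0.0095] [ 0.5649 -0.0312  0.07  ]
white [402.6 220.9] [395 212  14  17 174] [ 0.5104 -0.0695  0.07  ]
white [200.6 222.6] [188 217  26  11 152] [ 0.334  -0.0708  0.07  ]
white [597.3 310.1] [ 548  251   92  128 3446] [ 0.8529 -0.2259  0.07  ]
white [366.6 314.6] [356 307  20  15 211] [ 0.4853 -0.1706  0.07  ]
```

View pics/s3.png

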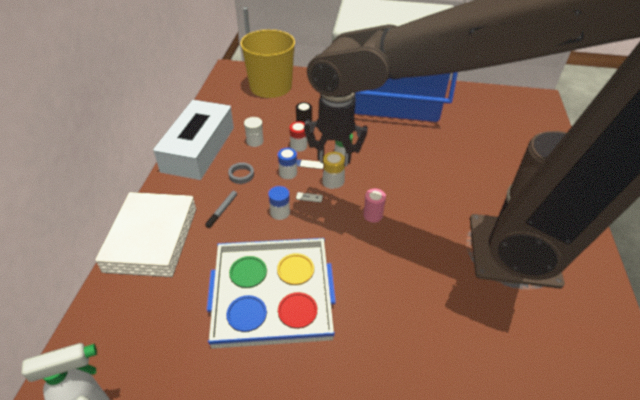

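View pics/w3.png

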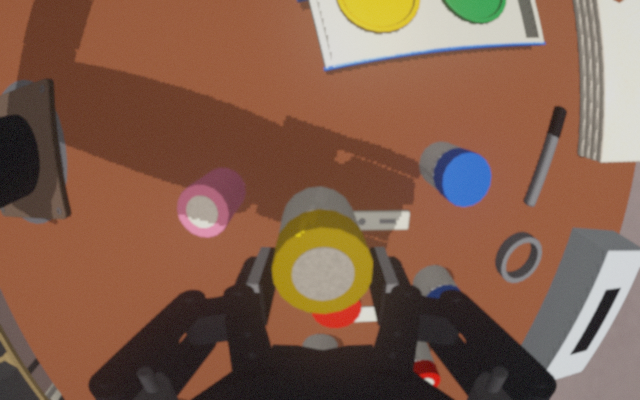

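Emit:
jog_arm --deltas '[[[0,0,0],[-0.015,0,0.004],0.3],[[0,0,0],[-0.045,0,0.013],0.3],[[0,0,0],[-0.08,0,0.023],0.3],[[0,0,0],[-0.115,0,0.033],0.3],[[0,0,0],[-0.15,0,0.043],0.3],[[0,0,0],[-0.178,0,0.051],0.3],[[0,0,0],[-0.192,0,0.055],0.3],[[0,0,0],[-0.192,0,0.055],0.3],[[0,0,0],[-0.192,0,0.055],0.3]]'

```text
time: 3.5
eef_pos: [0.493, 0.1429, 0.1406]
tcp_rot: [0.501, -0.5, 0.5, -0.5]
contact_force: [-0.8, 1.1, -1.7]
opening: 0.564
```

```bash
python3 -c "
from h import *
wlook('w4.png')"
```

```text
3.55 [0.4932 0.1422 0.141 ] 0.5647633197415045
red [301.3  80.2] [258  38  87  85] [0.4724 0.2423 0.0095] [0.4764 0.2383 0.07  ]
yellow [328.5 173.4] [285 145  83  68] [0.4981 0.1521 0.0095] [0.4968 0.1666 0.07  ]
yellow [320.8 256.8] [271 210 103 103] [0.4906 0.06   0.0095] [0.4908 0.0934 0.07  ]
green [436.2 173.6] [410 146  49  52] [0.6085 0.1534 0.0095] [0.5845 0.1676 0.07  ]
blue [409.3  59.6] [369  19  81  82] [0.5746 0.2656 0.0095] [0.5576 0.2568 0.07  ]
blue [492.5 101.2] [483  54  18  97] [0.6683 0.2328 0.0095] [0.6321 0.2307 0.07  ]
blue [236.1 153.4] [221 104  33 100] [0.407  0.1731 0.0095] [0.4244 0.1833 0.07  ]
white [231.3  98.4] [214  26  38 149 473] [0.4224 0.2265 0.07  ]
white [424.3 211.9] [411 204  34  17 237] [0.5776 0.1344 0.07  ]
```

View pics/w4.png

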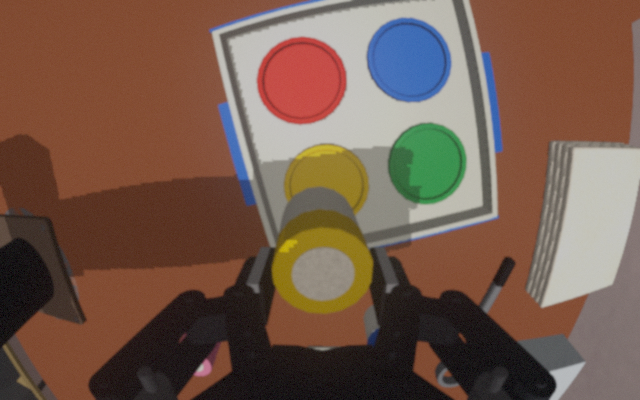

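```bash
python3 -c "
from h import *
c=wristcam();s=ctrl.get_state();p=s['eef_pos'];print(p, s['contact_force'])
print(wray(c,323,273,p[2]+.037)-p, wray(c,427,163,.0095))"
```

```text
[0.49337862 0.14184346 0.14135978] [-0.35161441 -0.57237866 -1.31976304]
[-0.00095224  0.00169953  0.037     ] [0.5977348  0.16318809 0.0095    ]
```

Emit:
jog_arm --deltas '[[[0,0,0],[0.0025,0.015,0.003],0.3],[[0,0,0],[0.0025,0.035,0.003],0.3],[[0,0,0],[0.0025,0.055,0.003],0.3],[[0,0,0],[0.0025,0.075,0.003],0.3],[[0,0,0],[0.0025,0.087,0.003],0.3],[[0,0,0],[0.0025,0.092,0.003],0.3],[[0,0,0],[0.0025,0.092,0.003],0.3],[[0,0,0],[0.0025,0.092,0.003],0.3]]'

```text
time: 4.27
eef_pos: [0.4969, 0.1388, 0.0499]
tcp_rot: [0.5, -0.5, 0.501, -0.499]
contact_force: [-0.5, -0.2, -0.1]
opening: 0.564
```

Emit:
jog_arm --deltas '[[[0,0,0],[0,0.002,0],0.3],[[0,0,0],[0,0.003,0],0.3],[[0,0,0],[0,0.003,0],0.3]]'

```text
time: 4.52
eef_pos: [0.4975, 0.1389, 0.0477]
tcp_rot: [0.499, -0.499, 0.501, -0.5]
contact_force: [-0.2, 0.2, -0.7]
opening: 0.563
```

Emit:
jog_arm --deltas '[[[0,0,0],[0,0.002,0],0.3],[[0,0,0],[0,0.003,0],0.3],[[0,0,0],[0,0.003,0],0.3]]'

```text
time: 4.77
eef_pos: [0.4974, 0.1389, 0.0446]
tcp_rot: [0.499, -0.499, 0.501, -0.5]
contact_force: [-0.5, -0.4, -1.4]
opening: 0.566
```

Emit:
jog_arm --deltas '[[[0,0,0],[0,0.001,0],0.3],[[0,0,0],[0,0.002,0],0.3],[[0,0,0],[0,0.002,0],0.3]]'

```text
time: 5.02
eef_pos: [0.4976, 0.139, 0.0433]
tcp_rot: [0.499, -0.499, 0.501, -0.5]
contact_force: [-2.5, 0.1, 3.2]
opening: 0.564
```

```bash
python3 -c "
from h import *
snap('side','s5.png'); wlook('w5.png');print(ctrl.get_state()['contact_force'])
im=cv2.imread('pics/s5.png')[200:360,180:360]; cv2.imwrite('pics/s5c.png',cv2.resize(im,None,fx=4,fy=3.75,interpolation=2))"
```

```text
5.1167 [0.4976 0.139  0.0433] 0.5619107222006452
red [284.   65.7] [219   2 131 127] [0.4729 0.2415 0.0095] [0.48   0.2345 0.07  ]
yellow [321.6 228.6] [261 159 121 154] [0.4962 0.1323 0.0095] [0.4961 0.1588 0.07  ]
green [469.  186.6] [425 130  89 111] [0.6019 0.163  0.0095] [0.5695 0.1801 0.07  ]
blue [440.5  43.4] [382   0 115  96] [0.574  0.2606 0.0095] [0.5501 0.2478 0.07  ]
blue [552.2  99.1] [540  33  21 136] [0.6731 0.2341 0.0095] [0.6188 0.2294 0.07  ]
blue [188.8 173.6] [163 102  55 145] [0.4038 0.1727 0.0095] [0.4321 0.1868 0.07  ]
[-2.47991864  0.75577248  4.25848484]
```

View pics/s5c.png

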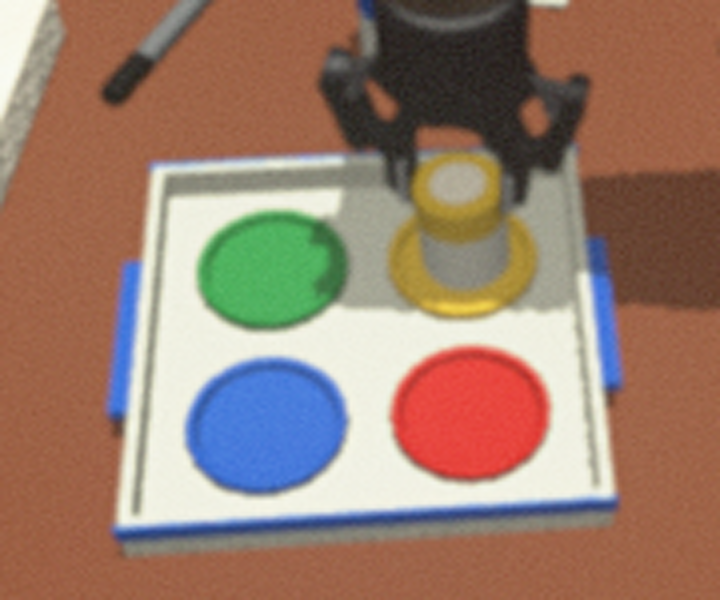

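The jar has touched down (about +4 N) and is centred in the yellow well. Releasing, then rising.

Emit:
jog_arm --deltas '[[[0,0,0],[0,0,0],0.85],[[0,0,0],[0,0,0],0.85],[[0,0,0],[0,0,0],0.85],[[0,0,0],[0,0,0],0.85],[[0,0,0],[0,-0.02,0],0.85],[[0,0,0],[0,-0.05,0],0.85],[[0,0,0],[0,-0.08,0],0.85],[[0,0,0],[0,-0.11,0],0.85],[[0,0,0],[0,-0.11,0],0.85]]'

```text
time: 5.87
eef_pos: [0.5017, 0.1395, 0.1604]
tcp_rot: [0.496, -0.496, 0.504, -0.503]
contact_force: [0.8, 0.3, 1.5]
opening: 0.849
```

```bash
python3 -c "
from h import *
wlook('w6.png')"
```

```text
5.9167 [0.5002 0.1394 0.1575] 0.8521656446459941
red [291.2  78.6] [251  39  82  80] [0.4724 0.2423 0.0095] [0.4773 0.2378 0.07  ]
yellow [315.7 177. ] [277 139  78  86] [0.4962 0.1404 0.0095] [0.4966 0.1555 0.07  ]
blue [393.6  57.9] [356  20  75  76] [0.5755 0.2658 0.0095] [0.5606 0.2568 0.07  ]
blue [473.   96.4] [463  51  19  92] [0.6673 0.2326 0.0095] [0.6348 0.23   0.07  ]
blue [230.5 147.9] [216 102  31  93] [0.4071 0.1731 0.0095] [0.4246 0.182  0.07  ]
blue [379.8 333.8] [359 314  42  41] [ 0.5819 -0.0791  0.0095] [ 0.5657 -0.0217  0.07  ]
white [243.6  73.4] [209   0 137 175 737] [0.4382 0.244  0.07  ]
white [191.8 354.5] [185 349  14  11 111] [ 0.3398 -0.066   0.07  ]
white [558.4 362.9] [548 355  23  20 143] [ 0.9027 -0.1593  0.07  ]
```

View pics/w6.png

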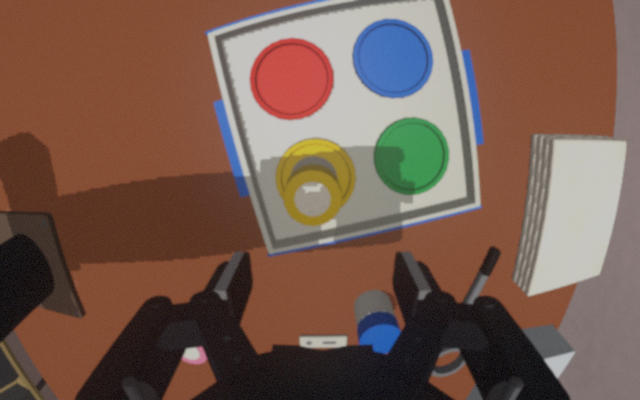

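The yellow jar stands upright in its well, cap at (312,198). Next is blue, and I'll correct a small tilt on the way.

```bash
cat >> h.py <<'E'
def go(x,y,z):
    s=ctrl.get_state(); R=Ro.from_quat(s['tcp_rot']); 
    q=Ro.from_matrix([[0,0,1],[-1,0,0],[0,-1,0]])
    print('now',s['time'],s['eef_pos'].round(4),'rot',(R.inv()*q).as_rotvec().round(4),'shift',R.inv().apply(np.array([x,y,z])-s['eef_pos']).round(4),'F',s['contact_force'].round(1))
E
python3 -c "
from h import *
go(.5775,-.179,.15)"
```

```text
now 5.9167 [0.5002 0.1394 0.1575] rot [-0.0111 -0.0013  0.0006] shift [0.3183 0.0086 0.0776] F [0.4 0.5 0.2]
```

Emit:
jog_arm --deltas '[[[-0.011,0,0],[0.04,0.001,0.01],0.85],[[-0.011,0,0],[0.08,0.002,0.02],0.85],[[-0.011,0,0],[0.12,0.003,0.03],0.85],[[-0.011,0,0],[0.16,0.004,0.04],0.85],[[-0.011,0,0],[0.2,0.005,0.05],0.85],[[-0.011,0,0],[0.24,0.006,0.06],0.85],[[-0.011,0,0],[0.28,0.007,0.07],0.85],[[-0.011,0,0],[0.308,0.008,0.075],0.85],[[-0.011,0,0],[0.318,0.0085,0.0775],0.85],[[-0.011,0,0],[0.318,0.0085,0.0775],0.85]]'

```text
time: 6.75
eef_pos: [0.5767, -0.1808, 0.1482]
tcp_rot: [-0.499, 0.502, -0.501, 0.498]
contact_force: [0.3, 0.8, 0.4]
opening: 0.847
```

```bash
python3 -c "
from h import *
go(.5775,-.179,.031);wlook('w7.png')"
```

```text
now 6.75 [ 0.5767 -0.1808  0.1482] rot [ 0.0022 -0.0049 -0.0004] shift [-0.0017  0.1172  0.001 ] F [0.3 0.8 0.4]
6.8 [ 0.5765 -0.1789  0.1483] 0.8488537996386922
red [187.7 177.9] [160 149  57  59] [ 0.4311 -0.1756  0.0095] [ 0.4601 -0.1607  0.07  ]
red [316.7 304.8] [292 282  50  52] [ 0.5681 -0.3347  0.0095] [ 0.5697 -0.288   0.07  ]
green [184.1 284.2] [171 276  34  26] [ 0.4011 -0.312   0.0095] [ 0.4362 -0.2699  0.07  ]
blue [311.5  21. ] [281   0  62  47] [ 0.566  -0.0211  0.0095] [ 0.5681 -0.0371  0.07  ]
blue [326.7 190.3] [296 169  56  55] [ 0.58   -0.1908  0.0095] [ 0.5792 -0.1729  0.07  ]
blue [ 67.7 383. ] [ 43 366  52  34] [-0.0262 -0.6526  0.0095] [ 0.0944 -0.5423  0.07  ]
blue [188.  383.8] [162 367  54  33] [ 0.3501 -0.5229  0.0095] [ 0.3953 -0.4386  0.07  ]
white [575.5  18.8] [ 525    0   94   49 3309] [0.8271 0.0062 0.07  ]
white [271.5  92.7] [254  86  28  18 283] [ 0.5369 -0.0937  0.07  ]
white [248.2 220. ] [ 201  210   97   21 1842] [ 0.5119 -0.199   0.07  ]
white [185.1 292.3] [176 284  22  19 264] [ 0.4349 -0.28    0.07  ]
white [316.3 314. ] [302 303  29  23 510] [ 0.5691 -0.2997  0.07  ]
```

View pics/w7.png

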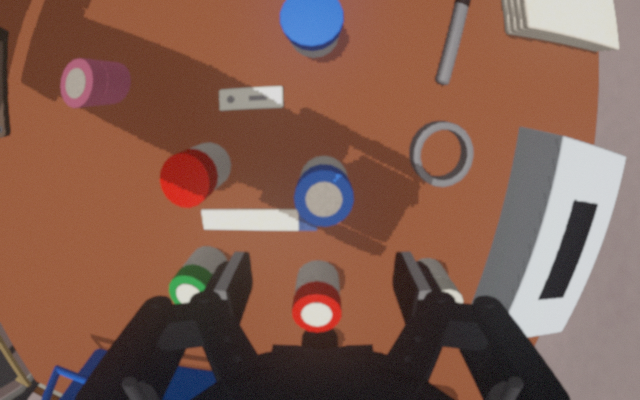

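The sealed blue jar is straight ahead at (324,199). Descending.

Emit:
jog_arm --deltas '[[[0,-0.003,0],[0.001,0.03,0.001],0.85],[[0,-0.003,0],[0.001,0.06,0.001],0.85],[[0,-0.003,0],[0.001,0.09,0.001],0.85],[[0,-0.003,0],[0.001,0.112,0.001],0.85],[[0,-0.003,0],[0.001,0.117,0.001],0.85],[[0,-0.003,0],[0.001,0.117,0.001],0.85]]'

```text
time: 7.3
eef_pos: [0.5752, -0.1769, 0.0288]
tcp_rot: [-0.501, 0.503, -0.497, 0.5]
contact_force: [-0.4, -0.1, 0.4]
opening: 0.847
```

Emit:
jog_arm --deltas '[[[0,0,0],[0,0,0],0.3],[[0,0,0],[0,0,0],0.3],[[0,0,0],[0,0,0],0.3],[[0,0,0],[0,0,0],0.3],[[0,0,0],[0,0,0],0.3],[[0,0,0],[0,0,0],0.3]]' --force 45

```text
time: 7.8
eef_pos: [0.5767, -0.1775, 0.0309]
tcp_rot: [-0.501, 0.501, -0.498, 0.5]
contact_force: [0.6, 1.4, 6.1]
opening: 0.571
```

```bash
python3 -c "
from h import *
go(.5745,.2665,.15);wlook('w8.png')"
```

```text
now 7.8 [ 0.5767 -0.1775  0.0309] rot [ 0.0043  0.0014 -0.003 ] shift [-0.4443 -0.1178 -0.002 ] F [0.6 1.4 6.1]
7.85 [ 0.5766 -0.1775  0.0308] 0.567715295796279
red [114.5 231.9] [ 73 187  84  92] [ 0.4133 -0.1857  0.0095] [ 0.4664 -0.1572  0.07  ]
blue [309.1   3.5] [276   0  66  16] [ 0.5676 -0.0374  0.0095] [ 0.5704 -0.0573  0.07  ]
blue [323.6 266.7] [273 221 100 100] [ 0.5765 -0.2074  0.0095] [ 0.5764 -0.1718  0.07  ]
white [627.5   6.8] [615   0  25  17 344] [ 0.7587 -0.017   0.07  ]
white [244.6  92.2] [219  83  40  27 570] [ 0.5443 -0.0936  0.07  ]
white [194.4 276.9] [ 152  262   88   31 1980] [ 0.5111 -0.1803  0.07  ]
```

View pics/w8.png

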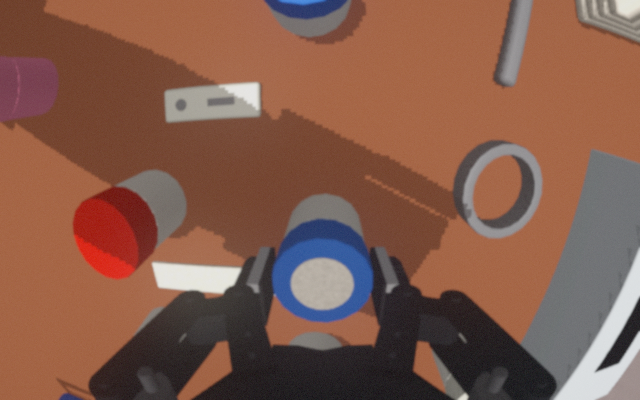

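The blue sealed jar is held at (322,284). Lifting it to carry over.

Emit:
jog_arm --deltas '[[[0.004,0,0],[0,-0.01,0],0.3],[[0.004,0,0],[0,-0.03,0],0.3],[[0.004,0,0],[0,-0.055,0],0.3],[[0.004,0,0],[0,-0.08,0],0.3],[[0.004,0,0],[0,-0.105,0],0.3],[[0.004,0,0],[0,-0.12,0],0.3],[[0.004,0,0],[-0.02,-0.12,0],0.3],[[0.004,0,0],[-0.05,-0.12,0],0.3],[[0.004,0,0],[-0.085,-0.12,0],0.3],[[0.004,0,0],[-0.12,-0.12,0],0.3]]'

```text
time: 8.68
eef_pos: [0.5764, -0.0572, 0.1514]
tcp_rot: [-0.499, 0.501, -0.499, 0.5]
contact_force: [0.1, -0.3, -1.0]
opening: 0.566
```

```bash
python3 -c "
from h import *
go(.5745,.2665,.15)"
```

```text
now 8.6833 [ 0.5764 -0.0572  0.1514] rot [ 0.0007 -0.0005 -0.003 ] shift [-0.3237  0.0024 -0.002 ] F [ 0.1 -0.3 -1. ]
```

Emit:
jog_arm --deltas '[[[0,0,0],[-0.035,0,0],0.3],[[0,0,0],[-0.072,0,0],0.3],[[0,0,0],[-0.11,0,-0.001],0.3],[[0,0,0],[-0.15,0,-0.001],0.3],[[0,0,0],[-0.19,0,-0.001],0.3],[[0,0,0],[-0.23,0,-0.002],0.3],[[0,0,0],[-0.265,0,-0.002],0.3],[[0,0,0],[-0.295,0,-0.002],0.3],[[0,0,0],[-0.315,0,-0.002],0.3],[[0,0,0],[-0.323,0,-0.002],0.3]]'

```text
time: 9.52
eef_pos: [0.5736, 0.2684, 0.1524]
tcp_rot: [-0.5, 0.501, -0.498, 0.501]
contact_force: [0.7, -0.3, -0.7]
opening: 0.566
```

Emit:
jog_arm --deltas '[[[0,0,0],[0,0,0],0.3],[[0,0,0],[0,0,0],0.3]]'

```text
time: 9.68
eef_pos: [0.5733, 0.2681, 0.1521]
tcp_rot: [-0.501, 0.5, -0.498, 0.501]
contact_force: [0.2, 1.2, -1.0]
opening: 0.566
```

```bash
cat >> h.py <<'E'
def held(col):
    c=wristcam();p=ctrl.get_state()['eef_pos']; 
    b=[x for x in blobs(c,col,800) if abs(x[0][0]-322)<25 and 200<x[0][1]<330]; ce,st=b[-1]
    x0,y0,w,h=st[:4]; H=cv2.cvtColor(c['pixels'],cv2.COLOR_BGR2HSV)[y0:y0+h,x0:x0+w]
    m=((H[...,1]<70)&(H[...,2]>110)).astype(np.uint8); n,l,s,e=cv2.connectedComponentsWithStats(m); 
    i=1+np.argmax(s[1:,4]); u,v=e[i]+[x0,y0]; print('seal',u,v,s[i],'off',(wray(c,u,v,p[2]+.038)-p).round(4))
E
python3 -c "
from h import *
held('blue');go(.5745,.2665,.043);wlook('w9.png')"
```

```text
seal 321.80235651843407 283.2968453059673 [  18   36   63   53 2631] off [-0.0014 -0.0037  0.038 ]
now 9.7333 [0.5734 0.2674 0.1521] rot [ 0.0019  0.0021 -0.0026] shift [0.0012 0.1091 0.0013] F [-0.3 -0.7 -1.7]
9.7833 [0.5736 0.2671 0.1522] 0.5666013567158114
red [229.7 202.5] [194 167  72  72] [0.4726 0.243  0.0095] [0.4923 0.2634 0.07  ]
yellow [234.6 270.5] [225 255  31  34] [0.4689 0.158  0.0095] [0.4893 0.1952 0.07  ]
blue [317.  155.9] [287 143  63  31] [0.567  0.2925 0.0095] [0.568  0.3032 0.07  ]
blue [336.3 184.5] [295 164  69  42] [0.5867 0.2628 0.0095] [0.5839 0.2793 0.07  ]
blue [405.2 219.8] [396 174  18  86] [0.663  0.2234 0.0095] [0.6451 0.2477 0.07  ]
blue [323.9 271. ] [272 221 101 100] [0.5744 0.1603 0.0095] [0.574  0.1971 0.07  ]
blue [182.6 261.6] [168 228  29  62] [0.4018 0.1664 0.0095] [0.4355 0.202  0.07  ]
white [280.8 314.3] [272 309  21  11 124] [0.5307 0.1441 0.07  ]
```

View pics/w9.png

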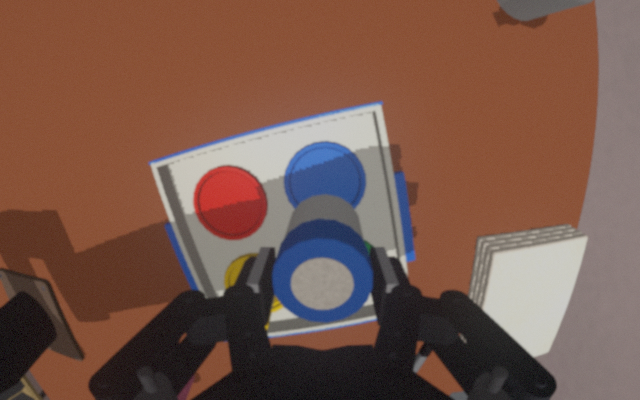

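Emit:
jog_arm --deltas '[[[0.002,0,-0.002],[-0.003,0.015,0.002],0.3],[[0.002,0,-0.002],[-0.003,0.04,0.002],0.3],[[0.002,0,-0.002],[-0.003,0.065,0.002],0.3],[[0.002,0,-0.002],[-0.003,0.09,0.002],0.3],[[0.002,0,-0.002],[-0.003,0.102,0.002],0.3],[[0.002,0,-0.002],[-0.003,0.106,0.002],0.3],[[0.002,0,-0.002],[-0.003,0.106,0.002],0.3],[[0.002,0,-0.002],[-0.003,0.106,0.002],0.3]]'

```text
time: 10.45
eef_pos: [0.5766, 0.2701, 0.0476]
tcp_rot: [-0.499, 0.5, -0.5, 0.501]
contact_force: [-0.2, -0.2, 0.3]
opening: 0.57
```

Emit:
jog_arm --deltas '[[[0,0,0],[0,0.002,0],0.3],[[0,0,0],[0,0.003,0],0.3],[[0,0,0],[0,0.003,0],0.3]]'

```text
time: 10.7
eef_pos: [0.5774, 0.2703, 0.0459]
tcp_rot: [-0.499, 0.499, -0.5, 0.502]
contact_force: [-0.8, -0.8, -1.5]
opening: 0.566
```

Emit:
jog_arm --deltas '[[[0,0,0],[0,0.001,0],0.3],[[0,0,0],[0,0.002,0],0.3],[[0,0,0],[0,0.002,0],0.3]]'

```text
time: 10.95
eef_pos: [0.5775, 0.2704, 0.044]
tcp_rot: [-0.499, 0.499, -0.5, 0.502]
contact_force: [0.7, 0.3, -1.1]
opening: 0.568
```

Emit:
jog_arm --deltas '[[[0,0,0],[0,0.001,0],0.3],[[0,0,0],[0,0.002,0],0.3],[[0,0,0],[0,0.002,0],0.3]]'

```text
time: 11.2
eef_pos: [0.5772, 0.2704, 0.0416]
tcp_rot: [-0.499, 0.499, -0.5, 0.502]
contact_force: [-0.2, 0.4, 1.1]
opening: 0.566
```

Emit:
jog_arm --deltas '[[[0,0,0],[0,0.001,0],0.3],[[0,0,0],[0,0.002,0],0.3],[[0,0,0],[0,0.002,0],0.3]]'

```text
time: 11.45
eef_pos: [0.5775, 0.2706, 0.041]
tcp_rot: [-0.499, 0.499, -0.5, 0.502]
contact_force: [-2.4, -0.7, 4.9]
opening: 0.566
```

Emit:
jog_arm --deltas '[[[0,0,0],[0,0,0],0.85],[[0,0,0],[0,0,0],0.85],[[0,0,0],[0,0,0],0.85],[[0,0,0],[0,0,0],0.85],[[0,0,0],[0,-0.02,0],0.85],[[0,0,0],[0,-0.05,0],0.85],[[0,0,0],[0,-0.08,0],0.85],[[0,0,0],[0,-0.11,0],0.85],[[0,0,0],[0,-0.11,0],0.85]]'

```text
time: 12.2
eef_pos: [0.5813, 0.2717, 0.1591]
tcp_rot: [-0.495, 0.497, -0.503, 0.506]
contact_force: [1.7, 0.7, 1.3]
opening: 0.853
```

```bash
python3 -c "
from h import *
wlook('w10.png'); go(.57,-.298,.15)"
```

```text
12.25 [0.5799 0.2712 0.156 ] 0.8513028437110615
red [222.3 205.2] [188 170  70  71] [0.4726 0.2429 0.0095] [0.4928 0.2636 0.07  ]
yellow [263.6 292.8] [243 256  41  82] [0.5106 0.1285 0.0095] [0.5235 0.1713 0.07  ]
green [342.8 273.4] [307 255  62  38] [0.6073 0.1571 0.0095] [0.6015 0.1944 0.07  ]
blue [305.9 158.1] [278 147  60  30] [0.5661 0.2938 0.0095] [0.5682 0.3047 0.07  ]
blue [392.5 213.6] [384 177  17  74] [0.6606 0.2322 0.0095] [0.6445 0.255  0.07  ]
blue [327.7 207.6] [290 178  63  53] [0.5888 0.2398 0.0095] [0.5865 0.2611 0.07  ]
blue [177.1 263.2] [161 228  32  68] [0.4018 0.1664 0.0095] [0.4356 0.2019 0.07  ]
white [378.6 268.3] [371 251  17  42 309] [0.6358 0.199  0.07  ]
now 12.25 [0.5799 0.2712 0.156 ] rot [-0.0127  0.0009 -0.0043] shift [ 0.5692  0.0034 -0.0105] F [0.5 0.3 0.3]
```

View pics/w10.png

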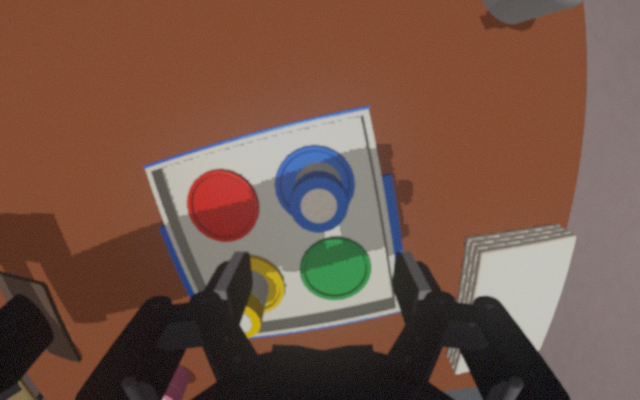

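Blue stands in its well, seal at (320,203). Next is the sealed red jar.

Emit:
jog_arm --deltas '[[[-0.012,0,-0.004],[0.04,0.001,-0.001],0.85],[[-0.012,0,-0.004],[0.08,0.001,-0.002],0.85],[[-0.012,0,-0.004],[0.12,0.001,-0.002],0.85],[[-0.012,0,-0.004],[0.16,0.002,-0.003],0.85],[[-0.012,0,-0.004],[0.2,0.002,-0.004],0.85],[[-0.012,0,-0.004],[0.24,0.002,-0.005],0.85],[[-0.012,0,-0.004],[0.28,0.003,-0.005],0.85],[[-0.012,0,-0.004],[0.32,0.003,-0.006],0.85],[[-0.012,0,-0.004],[0.36,0.003,-0.007],0.85],[[-0.012,0,-0.004],[0.4,0.003,-0.008],0.85]]'

```text
time: 13.08
eef_pos: [0.571, -0.1303, 0.1494]
tcp_rot: [-0.5, 0.501, -0.499, 0.5]
contact_force: [1.1, 0.8, 0.1]
opening: 0.847
```

```bash
python3 -c "
from h import *
go(.57,-.298,.15)"
```

```text
now 13.0833 [ 0.571  -0.1303  0.1494] rot [ 0.0016  0.0008 -0.0014] shift [ 0.1677 -0.0008 -0.0012] F [1.1 0.8 0.1]
```

Emit:
jog_arm --deltas '[[[0,0,0],[0.04,0,-0.001],0.85],[[0,0,0],[0.08,0,-0.001],0.85],[[0,0,0],[0.12,0,-0.001],0.85],[[0,0,0],[0.155,0,-0.001],0.85],[[0,0,0],[0.168,0,-0.001],0.85],[[0,0,0],[0.168,0,-0.001],0.85]]'

```text
time: 13.58
eef_pos: [0.569, -0.3011, 0.1474]
tcp_rot: [-0.499, 0.502, -0.499, 0.499]
contact_force: [-0.3, -0.3, -0.0]
opening: 0.848
```

```bash
python3 -c "
from h import *
go(.57,-.299,.031);wlook('w11.png')"
```

```text
now 13.5833 [ 0.569  -0.3011  0.1474] rot [ 0.0035 -0.0033 -0.0023] shift [-0.0019  0.1164  0.0014] F [-0.3 -0.3 -0. ]
13.6333 [ 0.5692 -0.299   0.1474] 0.8512770115697259
red [188.1  41.7] [158  12  62  60] [ 0.4323 -0.1519  0.0095] [ 0.4596 -0.166   0.07  ]
red [324.  193.8] [294 165  61  62] [ 0.5694 -0.3143  0.0095] [ 0.5692 -0.2958  0.07  ]
yellow [453.8 375.9] [429 347  54  53] [ 0.777  -0.6178  0.0095] [ 0.7352 -0.5384  0.07  ]
blue [ 61.9 351. ] [  0 301 136  99] [ 0.0341 -0.6449  0.0095] [ 0.1413 -0.5601  0.07  ]
blue [256.1 335.4] [241 320  30  34] [ 0.4796 -0.5091  0.0095] [ 0.4974 -0.4515  0.07  ]
blue [190.3 375.7] [162 347  54  53] [ 0.3549 -0.617   0.0095] [ 0.3978 -0.5378  0.07  ]
white [174.2 181.9] [160 166  30  33 775] [ 0.4386 -0.2841  0.07  ]
white [469.4 198.2] [ 447  173   46   52 1880] [ 0.698  -0.2999  0.07  ]
white [325.5 297.8] [311 286  30  24 584] [ 0.5705 -0.399   0.07  ]
```

View pics/w11.png

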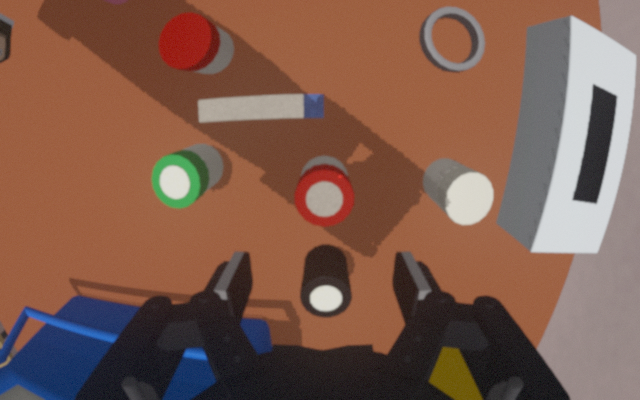

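The sealed red jar is at (323,198), with black (326,296) and white (469,198) clear of the fingers. Descending.

Emit:
jog_arm --deltas '[[[0.003,-0.003,0],[0.001,0.03,0.001],0.85],[[0.003,-0.003,0],[0.001,0.06,0.001],0.85],[[0.003,-0.003,0],[0.001,0.09,0.001],0.85],[[0.003,-0.003,0],[0.001,0.11,0.001],0.85],[[0.003,-0.003,0],[0.001,0.116,0.001],0.85],[[0.003,-0.003,0],[0.001,0.116,0.001],0.85]]'

```text
time: 14.13
eef_pos: [0.5682, -0.2964, 0.0284]
tcp_rot: [-0.5, 0.503, -0.496, 0.501]
contact_force: [-0.2, 0.4, 0.3]
opening: 0.85
```

Emit:
jog_arm --deltas '[[[0,0,0],[0,0,0],0.3],[[0,0,0],[0,0,0],0.3],[[0,0,0],[0,0,0],0.3],[[0,0,0],[0,0,0],0.3],[[0,0,0],[0,0,0],0.3],[[0,0,0],[0,0,0],0.3]]' --force 45

```text
time: 14.63
eef_pos: [0.5693, -0.2971, 0.0303]
tcp_rot: [-0.5, 0.502, -0.497, 0.501]
contact_force: [0.3, 1.9, 5.3]
opening: 0.566
```

```bash
python3 -c "
from h import *
held('red');go(.472,.243,.15);wlook('w12.png')"
```

```text
seal 321.8244849445325 284.07527733755944 [  20   39   63   51 2524] off [-0.0012 -0.005   0.038 ]
now 14.6833 [ 0.5694 -0.2971  0.0302] rot [ 0.003   0.0028 -0.0061] shift [-0.5411 -0.1162 -0.0962] F [0.5 1.8 5.3]
14.7333 [ 0.5694 -0.2971  0.0302] 0.5671897109706111
red [104.1  28.7] [60  0 93 65] [ 0.4149 -0.1527  0.0095] [ 0.4651 -0.1743  0.07  ]
red [322.6 267. ] [271 220 103 105] [ 0.5686 -0.3268  0.0095] [ 0.5685 -0.2914  0.07  ]
green [ 86.4 215.3] [ 65 201  52  34] [ 0.3786 -0.292   0.0095] [ 0.4407 -0.268   0.07  ]
blue [ 45.5 378.1] [  0 346 100  54] [ 0.139  -0.571   0.0095] [ 0.2795 -0.4557  0.07  ]
blue [189.1 392.6] [178 386  26  14] [ 0.4295 -0.4908  0.0095] [ 0.475  -0.4017  0.07  ]
white [ 90.9 241.8] [  72  218   39   49 1344] [ 0.439  -0.2839  0.07  ]
white [544.6 267.1] [ 514  231   62   73 3179] [ 0.6958 -0.2989  0.07  ]
white [627.2 294.8] [ 603  244   37   81 1304] [ 0.816 -0.339  0.07 ]
```

View pics/w12.png

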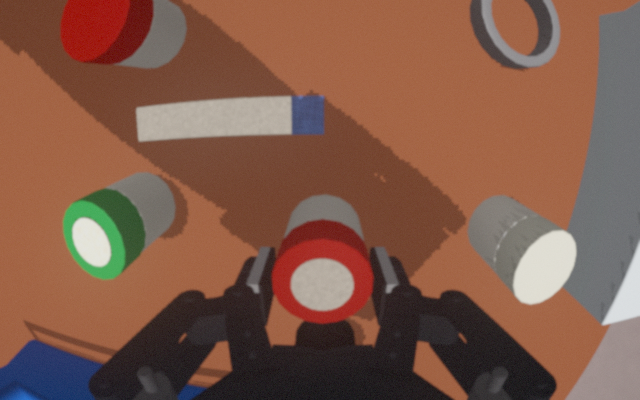

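Red is held. Lifting and carrying.

Emit:
jog_arm --deltas '[[[0.003,0,-0.003],[0,-0.01,0],0.3],[[0.003,0,-0.003],[0,-0.03,0],0.3],[[0.003,0,-0.003],[0,-0.055,0],0.3],[[0.003,0,-0.003],[0,-0.08,0],0.3],[[0.003,0,-0.003],[0,-0.105,0],0.3],[[0.003,0,-0.003],[0,-0.12,0],0.3],[[0.003,0,-0.003],[-0.02,-0.12,-0.004],0.3],[[0.003,0,-0.003],[-0.05,-0.12,-0.009],0.3],[[0.003,0,-0.003],[-0.085,-0.12,-0.015],0.3],[[0.003,0,-0.003],[-0.12,-0.12,-0.021],0.3]]'

```text
time: 15.57
eef_pos: [0.5472, -0.177, 0.1507]
tcp_rot: [-0.5, 0.501, -0.499, 0.501]
contact_force: [0.6, 0.2, -1.3]
opening: 0.565
```

```bash
python3 -c "
from h import *
go(.473,.247,.15)"
```

```text
now 15.5667 [ 0.5472 -0.177   0.1507] rot [ 0.0011  0.0012 -0.0034] shift [-0.4241  0.0022 -0.0737] F [ 0.6  0.2 -1.3]
```

Emit:
jog_arm --deltas '[[[0,0,0],[-0.035,0,-0.006],0.3],[[0,0,0],[-0.072,0,-0.012],0.3],[[0,0,0],[-0.11,0,-0.019],0.3],[[0,0,0],[-0.15,0,-0.026],0.3],[[0,0,0],[-0.19,0,-0.033],0.3],[[0,0,0],[-0.23,0,-0.04],0.3],[[0,0,0],[-0.27,0,-0.047],0.3],[[0,0,0],[-0.31,0,-0.054],0.3],[[0,0,0],[-0.345,0,-0.06],0.3],[[0,0,0],[-0.375,0,-0.065],0.3]]'

```text
time: 16.4
eef_pos: [0.4803, 0.1999, 0.1519]
tcp_rot: [-0.5, 0.501, -0.498, 0.501]
contact_force: [0.4, 0.3, -2.3]
opening: 0.565
```

```bash
python3 -c "
from h import *
go(.473,.247,.15)"
```

```text
now 16.4 [0.4803 0.1999 0.1519] rot [ 0.0018  0.0023 -0.0032] shift [-0.0471  0.0021 -0.0072] F [ 0.4  0.3 -2.3]
```

Emit:
jog_arm --deltas '[[[0.002,0,-0.003],[-0.025,0,-0.004],0.3],[[0.002,0,-0.003],[-0.042,0,-0.007],0.3],[[0.002,0,-0.003],[-0.047,0,-0.007],0.3],[[0.002,0,-0.003],[-0.047,0,-0.007],0.3]]'

```text
time: 16.73
eef_pos: [0.4725, 0.2476, 0.1518]
tcp_rot: [0.501, -0.499, 0.499, -0.501]
contact_force: [0.2, -0.2, -0.6]
opening: 0.566
```

```bash
python3 -c "
from h import *
held('red');go(.473,.247,.0403);wlook('w13.png')"
```

```text
seal 321.81155378486056 284.05776892430276 [  20   38   62   51 2510] off [-0.0016 -0.0038  0.038 ]
now 16.7833 [0.4729 0.2467 0.1518] rot [0.0003 0.0034 0.0007] shift [-0.0004  0.1115  0.0002] F [ 0.1 -0.2 -1. ]
16.8333 [0.4731 0.2461 0.1518] 0.5639880115749673
red [322.2 175.4] [283 145  80  64] [0.4719 0.2513 0.0095] [0.4718 0.2661 0.07  ]
red [322. 266.] [271 221 103 102] [0.4719 0.1458 0.0095] [0.4718 0.1815 0.07  ]
yellow [355.4 316.8] [330 300  40  27] [0.5144 0.0695 0.0095] [0.5059 0.1203 0.07  ]
green [429.4 251.9] [398 220  61  61] [0.5968 0.1617 0.0095] [0.572  0.1942 0.07  ]
blue [419.8 137.6] [391 125  64  45] [0.5714 0.2923 0.0095] [0.5516 0.299  0.07  ]
blue [440.3 178.9] [395 151  80  55] [0.5983 0.249  0.0095] [0.5732 0.2643 0.07  ]
blue [492.3 197.7] [489 156   7  84] [0.6688 0.2282 0.0095] [0.6297 0.2476 0.07  ]
blue [258.4 227.8] [251 207  17  39] [0.4025 0.1927 0.0095] [0.4161 0.2192 0.07  ]
white [450.3 179.4] [435 163  32  34 806] [0.5829 0.264  0.07  ]
white [453.5 238.3] [ 411  193   65   99 1988] [0.5947 0.2076 0.07  ]
```

View pics/w13.png

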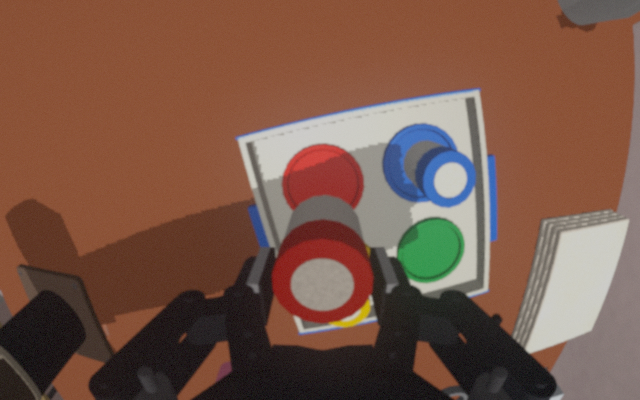

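Emit:
jog_arm --deltas '[[[0,0,0],[-0.0005,0.015,0],0.3],[[0,0,0],[-0.0005,0.04,0],0.3],[[0,0,0],[-0.0005,0.065,0],0.3],[[0,0,0],[-0.0005,0.09,0],0.3],[[0,0,0],[-0.0005,0.102,0],0.3],[[0,0,0],[-0.0005,0.106,0],0.3],[[0,0,0],[-0.0005,0.106,0],0.3],[[0,0,0],[-0.0005,0.106,0],0.3]]'

```text
time: 17.5
eef_pos: [0.4742, 0.2463, 0.047]
tcp_rot: [-0.5, 0.499, -0.5, 0.501]
contact_force: [1.2, 0.7, -0.6]
opening: 0.566
```

Emit:
jog_arm --deltas '[[[0,0,0],[0,0.002,0],0.3],[[0,0,0],[0,0.004,0],0.3],[[0,0,0],[0,0.004,0],0.3]]'

```text
time: 17.75
eef_pos: [0.475, 0.2465, 0.0439]
tcp_rot: [-0.499, 0.499, -0.5, 0.501]
contact_force: [-1.0, -0.2, -1.4]
opening: 0.567
```

Emit:
jog_arm --deltas '[[[0,0,0],[0,0.001,0],0.3],[[0,0,0],[0,0.002,0],0.3],[[0,0,0],[0,0.002,0],0.3]]'

```text
time: 18.0
eef_pos: [0.475, 0.2466, 0.042]
tcp_rot: [-0.499, 0.499, -0.5, 0.501]
contact_force: [-0.9, 0.4, -0.4]
opening: 0.564
```

Emit:
jog_arm --deltas '[[[0,0,0],[0,0.001,0],0.3],[[0,0,0],[0,0.002,0],0.3],[[0,0,0],[0,0.002,0],0.3]]'

```text
time: 18.25
eef_pos: [0.4751, 0.2467, 0.0404]
tcp_rot: [-0.5, 0.499, -0.5, 0.501]
contact_force: [-0.7, -0.7, 1.9]
opening: 0.565
```

Emit:
jog_arm --deltas '[[[0,0,0],[0,0.001,0],0.3],[[0,0,0],[0,0.001,0],0.3]]'

```text
time: 18.42
eef_pos: [0.4752, 0.2468, 0.0403]
tcp_rot: [-0.5, 0.499, -0.5, 0.501]
contact_force: [-2.7, -0.6, 5.6]
opening: 0.568
```

Contact at 5.6 N. Releasing.

Emit:
jog_arm --deltas '[[[0,0,0],[0,0,0],0.85],[[0,0,0],[0,0,0],0.85],[[0,0,0],[0,0,0],0.85],[[0,0,0],[0,0,0],0.85],[[0,0,0],[0,-0.02,0],0.85],[[0,0,0],[0,-0.05,0],0.85],[[0,0,0],[0,-0.08,0],0.85],[[0,0,0],[0,-0.11,0],0.85],[[0,0,0],[0,-0.11,0],0.85]]'

```text
time: 19.17
eef_pos: [0.4791, 0.2481, 0.1576]
tcp_rot: [-0.496, 0.497, -0.502, 0.505]
contact_force: [1.5, 0.2, 1.4]
opening: 0.852
```

```bash
python3 -c "
from h import *
wlook('w14.png'); go(.4395,-.282,.15)"
```

```text
19.2167 [0.4776 0.2476 0.1546] 0.8482766471963168
red [313.2 184.3] [276 146  78  87] [0.471  0.2424 0.0095] [0.4718 0.2588 0.07  ]
yellow [335.8 275.9] [301 238  69  86] [0.4967 0.1309 0.0095] [0.4925 0.1689 0.07  ]
green [429.5 244.1] [402 220  51  52] [0.6068 0.1701 0.0095] [0.5813 0.2005 0.07  ]
blue [424.9 160.2] [382 126  82  79] [0.5899 0.2693 0.0095] [0.5676 0.2805 0.07  ]
blue [482.4 195.6] [478 156   9  83] [0.668  0.2299 0.0095] [0.6306 0.2487 0.07  ]
blue [258.8 248.7] [243 208  32  79] [0.4083 0.1671 0.0095] [0.4213 0.1981 0.07  ]
white [438.7 179.1] [425 164  29  31 708] [0.5824 0.2639 0.07  ]
white [447.7 229.2] [ 404  192   62   91 1353] [0.5981 0.2154 0.07  ]
white [378.3 277.4] [362 249  30  53 962] [0.5338 0.1659 0.07  ]
white [300.1 292. ] [289 273  22  40 375] [0.4579 0.1503 0.07  ]
white [336.8 306.5] [323 296  29  22 503] [0.4943 0.1317 0.07  ]
now 19.2167 [0.4776 0.2476 0.1546] rot [-0.011   0.0019 -0.0026] shift [ 0.5296  0.0028 -0.0392] F [-0.3  0.   1. ]
```

View pics/w14.png

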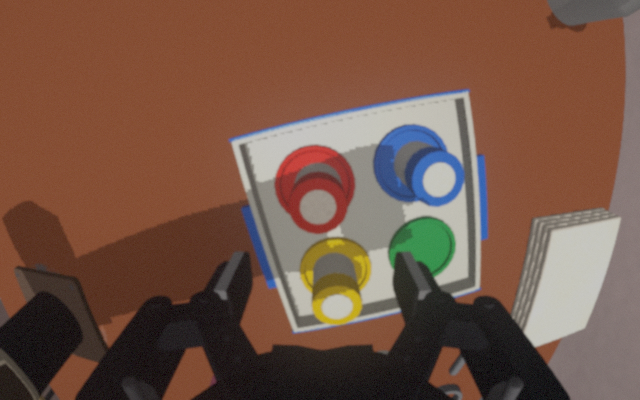

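Red (318,207), blue (438,180) and yellow (336,305) all stand in their wells. Green is next.

Emit:
jog_arm --deltas '[[[-0.011,0,-0.002],[0.04,0,-0.003],0.85],[[-0.011,0,-0.002],[0.08,0,-0.006],0.85],[[-0.011,0,-0.002],[0.12,0.001,-0.009],0.85],[[-0.011,0,-0.002],[0.16,0.001,-0.012],0.85],[[-0.011,0,-0.002],[0.2,0.001,-0.015],0.85],[[-0.011,0,-0.002],[0.24,0.001,-0.018],0.85],[[-0.011,0,-0.002],[0.28,0.002,-0.021],0.85],[[-0.011,0,-0.002],[0.32,0.002,-0.024],0.85],[[-0.011,0,-0.002],[0.36,0.002,-0.027],0.85],[[-0.011,0,-0.002],[0.4,0.002,-0.03],0.85]]'

```text
time: 20.05
eef_pos: [0.4471, -0.1539, 0.1497]
tcp_rot: [-0.5, 0.5, -0.499, 0.5]
contact_force: [1.7, -0.6, 0.5]
opening: 0.85
```

```bash
python3 -c "
from h import *
go(.4395,-.284,.15)"
```

```text
now 20.05 [ 0.4471 -0.1539  0.1497] rot [ 0.0017  0.0017 -0.0018] shift [ 0.1301 -0.0005 -0.0078] F [ 1.7 -0.6  0.5]
```

Emit:
jog_arm --deltas '[[[0,0,0],[0.04,0,-0.003],0.85],[[0,0,0],[0.08,0,-0.005],0.85],[[0,0,0],[0.115,0,-0.007],0.85],[[0,0,0],[0.13,0,-0.008],0.85],[[0,0,0],[0.13,0,-0.008],0.85],[[0,0,0],[0.13,0,-0.008],0.85]]'

```text
time: 20.55
eef_pos: [0.4386, -0.2834, 0.1481]
tcp_rot: [-0.5, 0.502, -0.498, 0.5]
contact_force: [-0.3, -0.1, -0.2]
opening: 0.85
```

```bash
python3 -c "
from h import *
go(.4395,-.284,.031);wlook('w15.png');held('green')
c=wristcam();p=ctrl.get_state()['eef_pos']"
```

```text
now 20.55 [ 0.4386 -0.2834  0.1481] rot [ 0.0034  0.0001 -0.0043] shift [0.0011 0.1171 0.0013] F [-0.3 -0.1 -0.2]
20.6 [ 0.4388 -0.2826  0.1483] 0.8540170380622809
red [344.5  51.8] [313  21  65  62] [ 0.4585 -0.1545  0.0095] [ 0.4544 -0.1645  0.07  ]
yellow [465.  383.6] [453 360  30  40] [ 0.6768 -0.6273  0.0095] [ 0.629  -0.5428  0.07  ]
blue [293.2 340.1] [244 330 124  24] [ 0.399  -0.4973  0.0095] [ 0.4067 -0.4388  0.07  ]
blue [ 81.8 364. ] [ 61 336  51  64] [-0.045  -0.6499  0.0095] [ 0.0515 -0.5609  0.07  ]
blue [190.3 376. ] [162 347  54  53] [ 0.2254 -0.6007  0.0095] [ 0.2679 -0.5215  0.07  ]
white [391.5   4.8] [358   0  63  12 539] [ 0.4915 -0.123   0.07  ]
white [627.  207.7] [ 602   92   38  165 2420] [ 0.824  -0.2938  0.07  ]
white [402.8 124.6] [ 367  113   65   26 1278] [ 0.5013 -0.2206  0.07  ]
white [565.5 214.8] [551 194  30  43 941] [ 0.6968 -0.3     0.07  ]Traceback (most recent call last):
  File "<string>", line 3, in <module>
    go(.4395,-.284,.031);wlook('w15.png');held('green')
                                          ~~~~^^^^^^^^^
  File "h.py", line 58, in held
    b=[x for x in blobs(c,col,800) if abs(x[0][0]-322)<25 and 200<x[0][1]<330]; ce,st=b[-1]
                                                                                      ~^^^^
IndexError: list index out of range
```

View pics/w15.png

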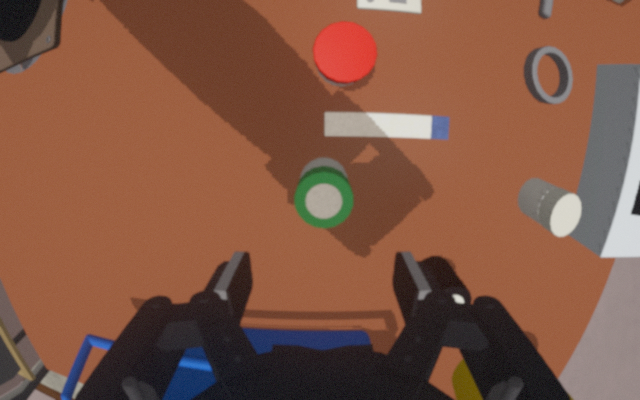

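The green sealed jar is at (323,201). Descending.

Emit:
jog_arm --deltas '[[[0.003,0,-0.004],[0.004,0.03,0.001],0.85],[[0.003,0,-0.004],[0.004,0.06,0.001],0.85],[[0.003,0,-0.004],[0.004,0.09,0.001],0.85],[[0.003,0,-0.004],[0.004,0.11,0.001],0.85],[[0.003,0,-0.004],[0.004,0.116,0.001],0.85],[[0.003,0,-0.004],[0.004,0.116,0.001],0.85]]'

```text
time: 21.15
eef_pos: [0.4387, -0.283, 0.0305]
tcp_rot: [0.501, -0.5, 0.497, -0.501]
contact_force: [0.3, 0.3, -0.1]
opening: 0.851
```

Emit:
jog_arm --deltas '[[[0,0,0],[0,0,0],0.3],[[0,0,0],[0,0,0],0.3],[[0,0,0],[0,0,0],0.3],[[0,0,0],[0,0,0],0.3],[[0,0,0],[0,0,0],0.3],[[0,0,0],[0,0,0],0.3]]' --force 45

```text
time: 21.65
eef_pos: [0.4399, -0.2839, 0.0324]
tcp_rot: [-0.501, 0.499, -0.498, 0.501]
contact_force: [-0.3, 1.3, 5.6]
opening: 0.562
```

```bash
python3 -c "
from h import *
wlook('w16.png');go(.598,.164,.15);held('green')"
```

```text
21.7 [ 0.4399 -0.2839  0.0325] 0.5694597372068272
red [360.9  28.9] [302   0 119  68] [ 0.4612 -0.1594  0.0095] [ 0.4538 -0.174   0.07  ]
white [437.8 137.5] [ 378  118  107   41 3215] [ 0.4878 -0.2179  0.07  ]
white [633.2 273.3] [625 249  15  42 418] [ 0.6866 -0.3067  0.07  ]
now 21.7 [ 0.4399 -0.2839  0.0325] rot [ 0.0006  0.0045 -0.0012] shift [-0.4474 -0.1171  0.16  ] F [-0.3  1.1  6.2]Traceback (most recent call last):
  File "<string>", line 3, in <module>
    wlook('w16.png');go(.598,.164,.15);held('green')
                                       ~~~~^^^^^^^^^
  File "h.py", line 58, in held
    b=[x for x in blobs(c,col,800) if abs(x[0][0]-322)<25 and 200<x[0][1]<330]; ce,st=b[-1]
                                                                                      ~^^^^
IndexError: list index out of range
```

View pics/w16.png

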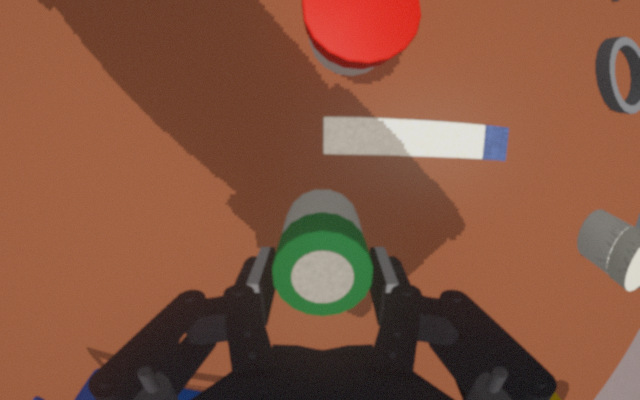

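Green is held, seal at (322,277). Lifting fully, then crossing over.

Emit:
jog_arm --deltas '[[[0,0,0],[0,-0.01,0],0.3],[[0,0,0],[0,-0.03,0],0.3],[[0,0,0],[0,-0.055,0],0.3],[[0,0,0],[0,-0.08,0],0.3],[[0,0,0],[0,-0.105,0],0.3],[[0,0,0],[0,-0.12,0],0.3],[[0,0,0],[-0.02,-0.12,0.007],0.3],[[0,0,0],[-0.045,-0.12,0.016],0.3],[[0,0,0],[-0.08,-0.12,0.029],0.3],[[0,0,0],[-0.115,-0.12,0.041],0.3]]'

```text
time: 22.58
eef_pos: [0.4805, -0.1682, 0.1532]
tcp_rot: [-0.5, 0.5, -0.499, 0.501]
contact_force: [0.4, -0.3, -1.5]
opening: 0.563
```

```bash
python3 -c "
from h import *
go(.599,.164,.15)"
```

```text
now 22.5833 [ 0.4805 -0.1682  0.1532] rot [ 0.0001  0.0022 -0.0009] shift [-0.332   0.0034  0.1193] F [ 0.4 -0.3 -1.5]
```

Emit:
jog_arm --deltas '[[[0,0,0],[-0.035,0,0.012],0.3],[[0,0,0],[-0.072,0,0.026],0.3],[[0,0,0],[-0.11,0,0.04],0.3],[[0,0,0],[-0.148,0,0.053],0.3],[[0,0,0],[-0.186,0,0.067],0.3],[[0,0,0],[-0.224,0,0.08],0.3],[[0,0,0],[-0.262,0,0.094],0.3],[[0,0,0],[-0.295,0,0.106],0.3],[[0,0,0],[-0.32,0,0.115],0.3],[[0,0,0],[-0.332,0,0.119],0.3]]'

```text
time: 23.42
eef_pos: [0.599, 0.1671, 0.1537]
tcp_rot: [-0.501, 0.499, -0.498, 0.502]
contact_force: [-0.4, -0.9, -0.0]
opening: 0.563
```

Emit:
jog_arm --deltas '[[[0,0,0],[0,0,0],0.3],[[0,0,0],[0,0,0],0.3]]'

```text
time: 23.58
eef_pos: [0.5987, 0.1672, 0.1536]
tcp_rot: [-0.501, 0.499, -0.498, 0.502]
contact_force: [0.1, 0.2, -1.2]
opening: 0.565
```

```bash
sed -i "s/'green':(h>45)&(h<85)/'green':(h>45)\&(h<95)/" h.py; python3 -c "
from h import *
wlook('w17.png');c=wristcam();p=ctrl.get_state()['eef_pos'];print(wray(c,322,277,p[2]+.038)-p);go(.599,.164,.0425)"
```

```text
23.6333 [0.5986 0.1663 0.1536] 0.5660278592674265
red [196.4 109.7] [150  71  88  78] [0.467  0.2427 0.0095] [0.4926 0.2434 0.07  ]
yellow [224.7 208.2] [180 168  85  86] [0.4913 0.135  0.0095] [0.5121 0.1569 0.07  ]
green [324.9 240. ] [303 232  42  18] [0.601  0.0987 0.0095] [0.6002 0.1278 0.07  ]
green [291.5 291.5] [273 263  51  51] [0.5615 0.029  0.0095] [0.5685 0.0718 0.07  ]
green [359.1 285.6] [345 266  27  41] [0.6424 0.038  0.0095] [0.6335 0.0789 0.07  ]
blue [309.7  77. ] [269  42  72  80] [0.5849 0.2708 0.0095] [0.5873 0.266  0.07  ]
blue [385.3 113.5] [374  69  25 100] [0.6601 0.236  0.0095] [0.6477 0.2381 0.07  ]
blue [148.7 174. ] [135 135  31  84] [0.3999 0.1751 0.0095] [0.4387 0.1891 0.07  ]
blue [296.4 341.3] [280 336  34  11] [ 0.5643 -0.0555  0.0095] [0.5707 0.0039 0.07  ]
[-0.00121771 -0.00017144  0.038     ]
now 23.6833 [0.5986 0.1658 0.1536] rot [ 0.0006  0.004  -0.0009] shift [0.0019 0.1111 0.0005] F [ 0.1 -0.6 -1. ]
```

View pics/w17.png

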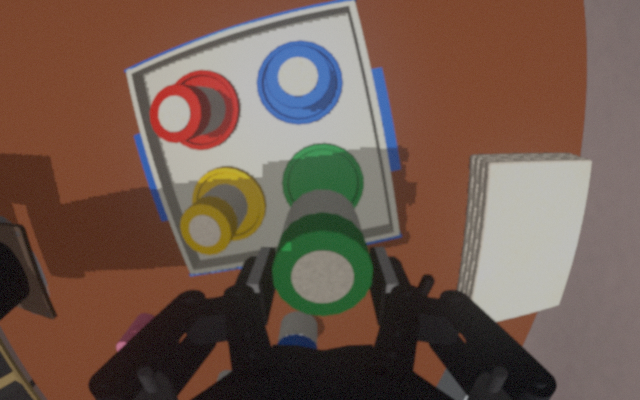

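Emit:
jog_arm --deltas '[[[0,0,0],[0.0015,0.015,0],0.3],[[0,0,0],[0.0015,0.04,0],0.3],[[0,0,0],[0.0015,0.065,0],0.3],[[0,0,0],[0.0015,0.09,0],0.3],[[0,0,0],[0.0015,0.102,0],0.3],[[0,0,0],[0.0015,0.106,0],0.3],[[0,0,0],[0.0015,0.106,0],0.3],[[0,0,0],[0.0015,0.106,0],0.3]]'

```text
time: 24.35
eef_pos: [0.5995, 0.164, 0.049]
tcp_rot: [-0.5, 0.499, -0.499, 0.501]
contact_force: [0.2, -0.7, -1.1]
opening: 0.563
```

Emit:
jog_arm --deltas '[[[0,0,0],[0,0.002,0],0.3],[[0,0,0],[0,0.004,0],0.3],[[0,0,0],[0,0.004,0],0.3]]'

```text
time: 24.6
eef_pos: [0.6003, 0.164, 0.046]
tcp_rot: [-0.5, 0.499, -0.5, 0.502]
contact_force: [-0.2, -0.2, -2.0]
opening: 0.563
```

Emit:
jog_arm --deltas '[[[0,0,0],[0,0.001,0],0.3],[[0,0,0],[0,0.002,0],0.3],[[0,0,0],[0,0.002,0],0.3]]'

```text
time: 24.85
eef_pos: [0.6003, 0.1641, 0.0441]
tcp_rot: [-0.5, 0.499, -0.5, 0.502]
contact_force: [-0.3, 0.5, -0.6]
opening: 0.565
```

Emit:
jog_arm --deltas '[[[0,0,0],[0,0.001,0],0.3],[[0,0,0],[0,0.002,0],0.3],[[0,0,0],[0,0.002,0],0.3]]'

```text
time: 25.1
eef_pos: [0.6004, 0.1642, 0.0424]
tcp_rot: [-0.5, 0.499, -0.5, 0.502]
contact_force: [-1.0, 0.3, 0.9]
opening: 0.563
```

Emit:
jog_arm --deltas '[[[0,0,0],[0,0.001,0],0.3],[[0,0,0],[0,0.001,0],0.3]]'

```text
time: 25.27
eef_pos: [0.6005, 0.1642, 0.0424]
tcp_rot: [-0.5, 0.499, -0.5, 0.502]
contact_force: [-2.3, -1.1, 4.5]
opening: 0.56
```

Emit:
jog_arm --deltas '[[[0,0,0],[0,0,0],0.85],[[0,0,0],[0,0,0],0.85],[[0,0,0],[0,0,0],0.85],[[0,0,0],[0,0,0],0.85],[[0,0,0],[0,-0.02,0],0.85],[[0,0,0],[0,-0.05,0],0.85],[[0,0,0],[0,-0.08,0],0.85],[[0,0,0],[0,-0.12,0],0.85],[[0,0,0],[0,-0.15,0],0.85],[[0,0,0],[0,-0.15,0],0.85]]'

```text
time: 26.1
eef_pos: [0.6045, 0.1646, 0.2016]
tcp_rot: [-0.496, 0.495, -0.503, 0.506]
contact_force: [0.7, 0.6, 1.2]
opening: 0.85
```

Emit:
jog_arm --deltas '[[[0,0,0],[0.03,0,0.02],0.85],[[0,0,0],[0.06,0,0.04],0.85],[[0,0,0],[0.1,0,0.06],0.85],[[0,0,0],[0.1,0,0.06],0.85],[[0,0,0],[0.1,0,0.06],0.85]]'

```text
time: 26.52
eef_pos: [0.6654, 0.0625, 0.2014]
tcp_rot: [-0.495, 0.496, -0.504, 0.505]
contact_force: [0.3, 1.0, -0.0]
opening: 0.85
```

```bash
python3 -c "
from h import *
for n in ['scene','side']:
    c=snap(n,n+'9.png'); W=world(c); print(n)
    m=((W[...,2]>.072)&(W[...,2]<.088)&(W[...,0]>.4)&(W[...,0]<.7)&(W[...,1]>.08)&(W[...,1]<.33)).astype(np.uint8)
    k,l,st,ce=cv2.connectedComponentsWithStats(m)
    for i in range(1,k):
        if st[i,4]>60: 
            P=W[l==i]; print(ce[i].round(),st[i,4],ray(c,*ce[i],.08).round(4),np.median(P[:,2]).round(4),P[:,2].std().round(4))
    for o in caps(c): print(*o)
wlook('w18.png')
a=cv2.imread('pics/scene9.png')[140:300,220:460]; b=cv2.imread('pics/side9.png')[180:350,190:350]
cv2.imwrite('pics/f1.png',cv2.resize(a,None,fx=3,fy=3,interpolation=2));cv2.imwrite('pics/f2.png',cv2.resize(b,None,fx=3.4,fy=3.4,interpolation=2))
"
```

```text
scene
[381. 153.] 161 [0.4785 0.2339 0.08  ] 0.0804 0.0027
[419. 161.] 173 [0.5812 0.2581 0.08  ] 0.0804 0.0025
[367. 169.] 195 [0.4972 0.1322 0.08  ] 0.0804 0.0025
[408. 179.] 220 [0.6017 0.1557 0.08  ] 0.0806 0.0025
0.698 0.5462 0.0372 [0.7024 0.5333] 495 142 [153 158 159] 0.0697
0.4756 0.2344 0.0273 [0.4815 0.2271] 380 158 [ 28  23 140] 0.0692
0.7995 0.49 0.0379 [0.8016 0.4739] 525 160 [148 154 154] 0.0694
0.5802 0.2569 0.026 [0.5832 0.2505] 417 166 [122  67  22] 0.0689
0.4976 0.133 0.0263 [0.5014 0.1245] 366 175 [ 31 130 155] 0.0692
0.339 -0.0644 0.0286 [ 0.3388 -0.064 ] 269 184 [228 241 241] 0.0706
0.5992 0.1565 0.0266 [0.6047 0.1474] 406 185 [ 58 104  37] 0.0691
0.5683 -0.0358 0.0276 [ 0.5692 -0.0359] 353 215 [216 116  53] 0.0704
0.4565 -0.1663 0.0276 [ 0.4566 -0.1662] 276 223 [ 40  47 225] 0.0705
0.573 -0.3999 0.0267 [ 0.5726 -0.4013] 228 324 [222 237 239] 0.071
0.7005 -0.3027 0.0261 [ 0.7007 -0.3029] 329 326 [218 232 229] 0.0706
0.495 -0.5163 0.0341 [ 0.4976 -0.5182] 134 350 [109  63  47] 0.0693
0.801 -0.3538 0.0235 [ 0.8004 -0.3556] 364 389 [138 140 133] 0.0695
side
[296. 25
[... 867 characters left out ...]
7  85] 0.0706
0.4773 0.2464 0.0255 [0.4757 0.2589] 294 300 [ 71  82 240] 0.0708
0.5788 0.2703 0.0249 [0.5729 0.281 ] 243 304 [206 116  74] 0.0696
26.6667 [0.6641 0.0658 0.2016] 0.8510460367022218
red [156.9  30.9] [118   0  75  65] [0.4631 0.2464 0.0095] [0.4966 0.229  0.07  ]
yellow [176.5 112.6] [132  79  80  67] [0.4898 0.1396 0.0095] [0.5188 0.1403 0.07  ]
blue [236.3  18.5] [210   0  68  36] [0.5672 0.2474 0.0095] [0.583  0.2298 0.07  ]
blue [316.6  31.2] [306   0  22  67] [0.6597 0.227  0.0095] [0.6598 0.2129 0.07  ]
blue [116.8  92.5] [109  57  18  72] [0.3996 0.1751 0.0095] [0.4439 0.1698 0.07  ]
blue [226.5 254.3] [216 245  27  22] [ 0.5391 -0.0481  0.0095] [ 0.5596 -0.0154  0.07  ]
```

View pics/f1.png

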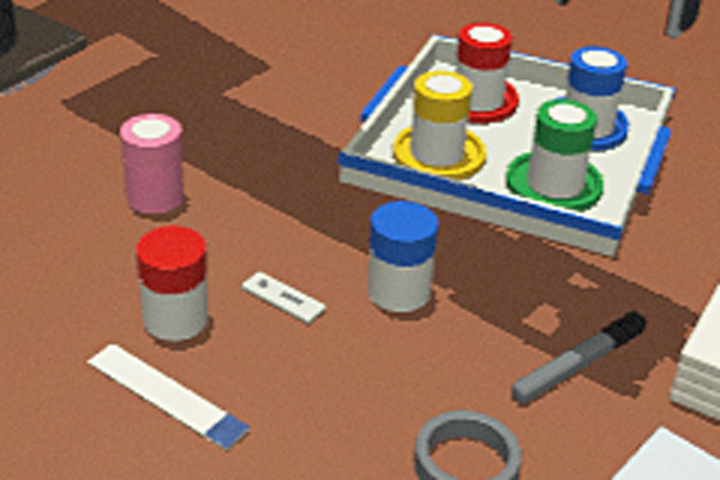

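View pics/f2.png

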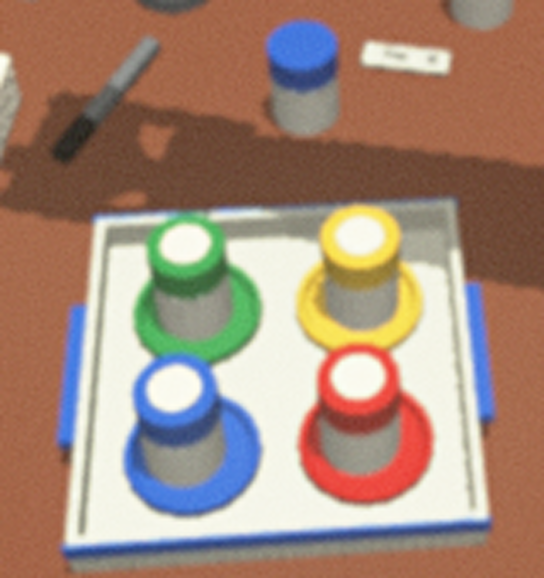

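All four sealed jars stand upright in their own wells. Tops read 0.0804–0.0806 m in the scene view and 0.0782–0.0787 m in the side view. The open red, open blue, pink, black and white jars read within about 2 mm of where they started in the scene view. Signing off.

```bash
python3 -c "
from h import *
ctrl.sign_off();print('ok')"
```

```text
the job is handed in; nothing more can be done
ok
```

I packed all four sealed jars (yellow, blue, red, green) into the wells of their own cap colour and handed the job in at about 27 s of the 106 s allowed. Each jar was lifted straight up by its cap, carried level and set down until it touched (about 4–6 N), then released.

**Jars in the tray:** the last pictures from both fixed cameras show each jar upright, inside its well. All four tops are level with each other in each view: about 0.0805 m in the scene view and 0.0785 m in the side view. My closest estimates put the centres within a few mm of the well centres, against about 11 mm of play.

**Jars left alone:** the open red, open blue, pink and black jars read within about 2 mm of where they started in both fixed views. The white jar agreed to 0.1 mm in the scene view, but its side-view reading moved about 6 mm. The gripper was partly in front of it in the first side picture, and I never touched it.

**Disagreements in measurement:**
- The scene and side cameras differed by about 8–10 mm in y. I used their average, which the wrist camera confirmed to within about 4 mm.
- The jars sat up to about 5 mm off centre along the finger pads when gripped. I corrected for this when placing them.

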